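Sort chassis spacers by length with the slot gauge

TASK

Sort the two square aluminium spacers one at a time, leaving the other in the holder until the first is stored: draw one out of the plywood holder, lay it centrally along the steel length gauge and let go, so that it either drops into the slot (short) or stays up on the two shoulders (long), then take it again and lay it down in the grey tray of its own length. Do the same with the second spacer, and leave the black can capacitor and the tip-cleaner pot where they stand.

Things in the scene. Friction and masses are not known exactly. Their poses are not given: they have to be found in the camera images.
- spacer_short: The short spacer: plain aluminium square tube, 22 x 22 mm section, 120 mm long, about 60 g, black end plugs. Origin: on its axis at the end that sticks out of the holder at the start; x runs along the tube from there to the other end, z is up at the start.
- spacer_short_mid (a point): Centre of the short spacer, on its axis, 60 mm from either end, 11 mm above its underside; axes as its body.
- spacer_long: The long spacer: plain aluminium square tube, 22 x 22 mm section, 160 mm long, about 80 g, black end plugs. Origin: on its axis at the end that sticks out of the holder at the start; x runs along the tube from there to the other end, z is up at the start.
- spacer_long_mid (a point): Centre of the long spacer, on its axis, 80 mm from either end, 11 mm above its underside; axes as its body.
- holder: Plywood holder, fixed: closed block 122 (x) x 120 x 90 mm, origin middle of underside. Two square tunnels along x at y = +34 and -34 mm, 26 to 27 mm wide and high, floor 56 mm above the counter, open only at the front (-x). In each lies a spacer, 50 mm sticking out in front, the rest inside; which is where varies. It comes out only straight along -x.
- gauge: Steel length gauge, fixed on a plywood board whose top is 42.5 mm above the counter: a rail 16 mm wide (fingers go down beside it) with a shoulder at each end, on a base plate 196 x 60 x 8 mm. Lip pairs 28 mm apart, 5 mm thick, 6 mm above the surface between them: at x = +-18 to 25 mm (slot floor) and +-76 to 88 mm (shoulders). Origin: middle of underside.
- gauge_slot (a point): Middle of the gauge's slot floor, 30 mm above the gauge's underside, 72.5 mm above the counter; x along the slot, z up. The slot is 140 mm long between shoulders 20 mm long whose tops are 14 mm above its floor. The short spacer drops between them onto the floor (its centre 11 mm above this point); the long one stays lying on both shoulders (centre 25 mm above).
- tray_short: The short storage tray, fixed: a grey trough for one spacer lying along its x, 136 mm long and 30 mm wide inside, known by its length (150 mm outside; the other 190). Walls 5 mm thick rise 32 mm above the floor; the side walls are missing for the middle 60 mm. It stands on the plywood board, top 42.5 mm above the counter; the two trays may swap. Origin: middle of the underside.
- tray_short_floor (a point): Middle of the short tray's floor, 18 mm above the underside and 60.5 mm above the counter; x along the trough, z up. In the middle 60 mm the floor is only 16 mm wide, over a base plate 12 mm below it, so fingers can reach down beside a spacer there and only there.
- tray_long: The long storage tray, fixed: a grey trough for one spacer lying along its x, 176 mm long and 30 mm wide inside, known by its length (190 mm outside; the other 150). Walls 5 mm thick rise 32 mm above the floor; the side walls are missing for the middle 60 mm. It stands on the plywood board, top 42.5 mm above the counter; the two trays may swap. Origin: middle of the underside.
- tray_long_floor (a point): Middle of the long tray's floor, 18 mm above the underside and 60.5 mm above the counter; x along the trough, z up. In the middle 60 mm the floor is only 16 mm wide, over a base plate 12 mm below it, so fingers can reach down beside a spacer there and only there.
- cover: Plywood work board, fixed, 255 (x) x 520 mm, top 42.5 mm above the counter; origin: its middle, at counter height. Mind the room: a wall cabinet's underside is 0.53 m above the counter from x = 0.62 m on (fold the arm in before swinging sideways), and a white fume duct hangs at the right, x above 0.57 m and y below -0.19 m, 0.09 to 0.28 m above the counter.
- capacitor: Bystander, loose, on the plywood board: black upright can capacitor, 36 mm across, 70 mm high. Origin: centre of its underside.
- tip_cleaner: Bystander, loose, on the plywood board: black pot of brass wool, 62 mm across, 41 mm high. Origin: centre of its underside.

How it is judged:
By the outcome, as a careful person would: the job done as asked, in the order asked, and still so for the second after the job is handed in, with the robot touching nothing.
It also fails if it takes over 72 s, if anything falls off the work surface, if the arm or the gripper's body presses on something with over 40 N, if the wrist force passes 120 N, or if a joint passes its speed limit or range.

ROBOT

A 7-joint arm with a two-finger parallel gripper is mounted at the origin on a cart in front of the work surface, level with it; the furniture and walls round the work are solid. World frame = base frame: x ahead of the robot, y to its left, z up, the work surface at z = 0. Lengths are in m, angles in rad, forces in N, time in s.
With the tool pointing down it reaches from about 0.425 to 0.875 m from the base axis. Payload 9.9 kg.
Tool frame: the origin (TCP) lies at the very end of the fingers, on their centre line; the grasp point (between the pads) lies 19 mm behind it; z points along the fingers, y is the line along which they close (so a half turn about z gives the same grasp; the last joint's range is limited). The gripper opens to 85 mm and grips with 20 to 120 N. Pads are 22 mm wide; open, the fingers measure 114 mm over their backs; the gripper's body (76 mm by 85 mm) begins 54 mm behind the grasp point. The pads swing forward as they close: fully open they stand 13 mm farther back than shut.
Start: joints at [-1.287, 0.576, 0.025, 1.437, -0.015, 1.129, -0.057], TCP at [0.243, 0.63, 0.202] pointing down, gripper open.
Joint ranges: [-2.76, 2.76], [-0.34, 2.15], [-1.52, 1.57], [0.19, 2.46], [-1.09, 4.23], [0.17, 1.99], [-2.82, 2.82]. Speed limits (rad/s): [2.22, 2.22, 3.01, 3.01, 3.14, 3.14, 3.14].

INTERFACE

Orientations are given as [roll, pitch, yaw] about the fixed x, y, z axes, in that order (R = Rz(yaw) Ry(pitch) Rx(roll)).
In Python, from cell import status, cams, arm gives the robot as it stands. The module is installed in compiled form; this text tells all that it offers.
- The arm moves only by the shell command python3 -m creep 'ROWS'. ROWS is JSON, a list of rows, each a list of 7 numbers: the shift along the tool's x, y, z in m, then the turn, a rotation vector about the tool's x, y, z in degrees, then the finger opening in m, from 0 to 0.0854. A call has exactly 10 rows; each row shifts and turns the commanded pose from where the row before left it, along the tool's axes as they then stand; what a row does not reach is not made up. A row lasts 1/8 s, in which the tool goes at most 62.5 mm and 10.7 degrees, less where a joint would pass 70% of its speed; a pose out of reach is approached as far as the arm can. A call with a gripper value outside its range is refused whole. The fingers move at their own pace and stop on an object; the grip force is fixed at half the most. Time passes only in rows, so rows that do not move let the fingers close, or fill a call up. It gives the time, the measured TCP pose, the force, the opening and the grip force at its end, in the units of the state.
- status.observe(): the state, without advancing time (a new reading comes with each control period).
- cams.camera(name): name is "scene" or "top" or "wrist"; returns a dict with "image" (384x512x3 uint8, red, green, blue), "fx", "fy", "cx", "cy" (pixels), "k1" (the pictures are not rectified: a ray, as slopes to the right and down, at radius r is drawn at 1 + k1 r^2 times it, then the intrinsics apply), "position" and "rotation" of the camera in the world; the wrist camera has in their place "tool_from_camera" (4x4, takes a point from camera to tool coordinates, whose origin is the TCP and whose axes are the flange's). Camera axes: x right, y down, z forward; pixel columns grow to the right and rows downward; lengths in m; the calibration is good to about 2 mm. A picture is of the moment at which its call begins: read the wrist's pose just before it. There is no depth.
- arm.job_done(): hands the job in; it is judged then, once.
The state is a dict: "time_s": time; "q": joint angles; "qd": joint speeds; "effort": joint torques, N m; "ee_pos": TCP position; "orientation": TCP orientation; "wrist_force": force on the tool from outside, world axes, zero at the start; "wrist_torque": the same for the moment, N m; "gripper_width": opening from 0.0 (shut) to 1.0 (fully open); "gripper_force": force on a finger pad.
Only numpy, scipy, OpenCV 4.12 (cv2) and the standard library are available. Lean on these libraries where they do the work, as an engineer would, in place of code of your own. Each camera call takes 0.05 s, during which the arm holds its last target. There are 200 camera calls.

## Working session

There is one attempt and no reset: what is moved stays moved. The work goes in short steps, Python scripts to look and compute and a shell command to move; the robot and the scene stay as the last step left them, time stands still between calls to the robot, and variables do not carry over. Pictures are saved under pics/ and viewed, at most 10 in all, crops included, and the job is handed in when it is done.

```bash
mkdir -p pics; cat > h.py <<'E'
import numpy as np, cv2, pickle
from scipy.spatial.transform import Rotation as R
from cell import status, cams, arm
def snap(name, tag):
    s=status.observe(); c=cams.camera(name)
    if name=='wrist':
        T=np.eye(4); T[:3,:3]=R.from_euler('xyz',s['orientation']).as_matrix(); T[:3,3]=s['ee_pos']
        W=T@np.array(c['tool_from_camera']); c['position']=W[:3,3]; c['rotation']=W[:3,:3]
    c={k:(np.array(v) if isinstance(v,(list,tuple)) else v) for k,v in c.items()}
    pickle.dump(c,open(f'pics/{tag}.pkl','wb')); cv2.imwrite(f'pics/{tag}.png',c['image'][:,:,::-1]); return c
def load(tag): return pickle.load(open(f'pics/{tag}.pkl','rb'))
def ray(c,u,v):
    d=np.array([(u-c['cx'])/c['fx'],(v-c['cy'])/c['fy']]); p=d.copy()
    for _ in range(20): p=d/(1+c['k1']*(p@p))
    r=np.array(c['rotation'])@np.array([*p,1]); return np.array(c['position']),r/np.linalg.norm(r)
def onz(c,u,v,z):
    o,r=ray(c,u,v); return o+r*(z-o[2])/r[2]
def tri(*obs):
    A=np.zeros((3,3));b=np.zeros(3)
    for c,u,v in obs:
        o,r=ray(c,u,v);P=np.eye(3)-np.outer(r,r);A+=P;b+=P@o
    x=np.linalg.solve(A,b); return x,[np.linalg.norm(np.cross(x-ray(*o)[0],ray(*o)[1])) for o in obs]
def proj(c,X):
    p=np.array(c['rotation']).T@(np.array(X)-c['position']); d=p[:2]/p[2]; d=d*(1+c['k1']*(d@d))
    return d*[c['fx'],c['fy']]+[c['cx'],c['cy']]
E
python3 - <<'E'
from h import *
for n in ['scene','top','wrist']:
    c=snap(n,n+'0'); print(n,c['position'],c['fx'],c['k1'])
a=[cv2.imread(f'pics/{n}0.png') for n in ['top','scene']]
for n,i in zip(['top','scene'],a): cv2.imwrite(f'pics/{n}0b.png',cv2.resize(i,(800,600),interpolation=cv2.INTER_CUBIC))
print(status.observe())
E
```

```text
scene [-0.16660015 -0.64077398  0.52656017] 419.2892258991549 -0.0551846904373302
top [ 0.31018967 -0.01131597  1.19800396] 486.97869175082724 -0.11881871316266696
wrist [0.17937333 0.65377885 0.37201519] 334.05875333765755 -0.0375509290087601
{'time_s': 0.15, 'q': array([-1.28682471,  0.57634982,  0.02483114,  1.43770409, -0.01501661,
        1.12901507, -0.05651216]), 'qd': array([-0.00023186, -0.00238168, -0.0005435 , -0.00120342, -0.00113806,
       -0.00161589,  0.00065955]), 'effort': array([ 3.69254092e-03, -7.66264343e+01,  2.25323685e+00, -2.86183190e+01,
        1.56423182e-02,  9.84692015e-03, -1.55635513e-05]), 'ee_pos': array([0.24252579, 0.62951468, 0.20123689]), 'orientation': array([-3.14030071e+00,  3.77207399e-05,  2.77384952e+00]), 'wrist_force': array([-0.88299768, -0.02002544,  0.46846853]), 'wrist_torque': array([-0.0322817 , -0.02362891, -0.02434035]), 'gripper_force': 0.0, 'gripper_width': 1.0062453096690662}
```

View pics/top0b.png

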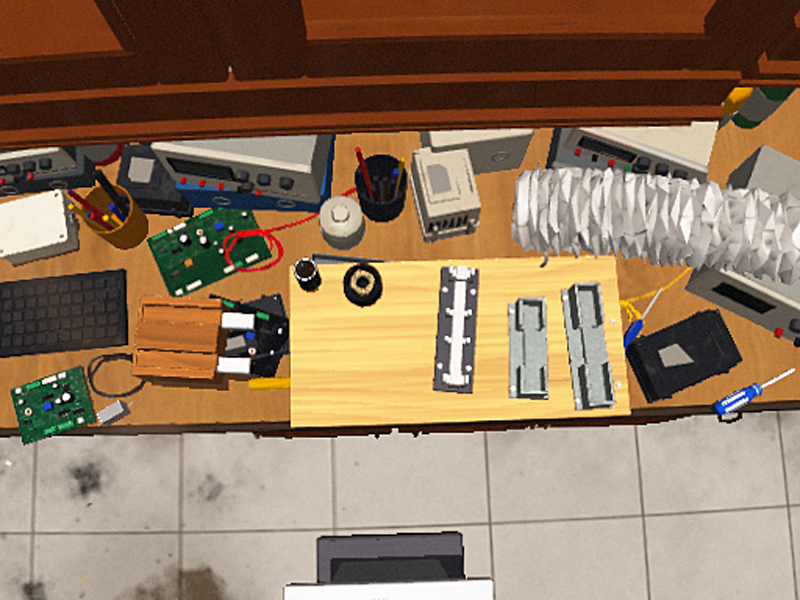

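View pics/scene0b.png

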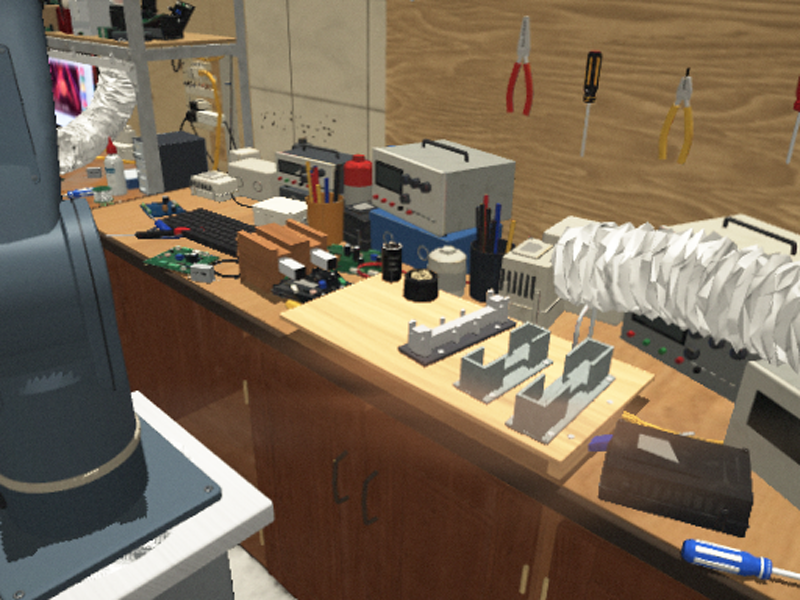

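The top view shows the holder (180,338) with two spacers sticking out to the right at (237,320) and (233,365), the gauge (458,330), the short tray (528,348) and the long tray (588,346). The scene view agrees with this. Next are rough positions.

```bash
python3 - <<'E'
from h import *
c=load('top0');k=.64
for n,u,v,z in [('spU tip',253,320,.078),('spL tip',250,366,.078),('hold TL',137,297,.09),('hold TR',222,297,.09),('hold BL',134,376,.09),('hold BR',219,380,.09),('gaugetop',461,268,.08),('gaugebot',456,390,.05),('short',528,348,.06),('long',588,346,.06),('cap',307,272,.1),('pot',363,284,.08),('brdTL',290,263,.0425),('brdBR',631,413,.0425)]:
    print(n,onz(c,u*k,v*k,z).round(3))
s=load('scene0'); print(proj(s,[.45,.25,.08]),proj(c,[.45,.25,.08]))
T=cams.camera('wrist'); print(np.array(T['tool_from_camera']).round(3),T['cx'],T['cy'])
a=cv2.imread('pics/wrist0.png'); cv2.imwrite('pics/w0.png',a)
E
```

```text
Traceback (most recent call last):
  File "h.py", line 17, in onz
    o,r=ray(c,u,v); return o+r*(z-o[2])/r[2]
                                        ~^^^
IndexError: invalid index to scalar variable.
```

View pics/wrist0.png

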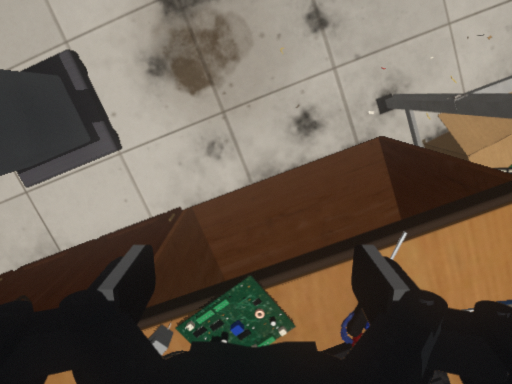

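```bash
sed -i "s/    pickle.dump/    if np.size(c['rotation'])==3: c['rotation']=R.from_euler('xyz',c['rotation']).as_matrix()\n    pickle.dump/" h.py
sed -i "s/^def load.*/def load(tag):\n    c=pickle.load(open(f'pics\/{tag}.pkl','rb'))\n    if np.size(c['rotation'])==3: c['rotation']=R.from_euler('xyz',c['rotation']).as_matrix()\n    return c/" h.py
python3 - <<'E'
from h import *
c=load('top0');k=.64
for n,u,v,z in [('spU tip',253,320,.078),('spL tip',250,366,.078),('hold TL',137,297,.09),('hold TR',222,297,.09),('hold BL',134,376,.09),('hold BR',219,380,.09),('gaugetop',461,268,.08),('gaugebot',456,390,.05),('short',528,348,.06),('long',588,346,.06),('cap',307,272,.1),('pot',363,284,.08),('brdTL',290,263,.0425),('brdBR',631,413,.0425)]:
    print(n,onz(c,u*k,v*k,z).round(3))
s=load('scene0'); print(proj(s,[.45,.25,.08]),proj(c,[.45,.25,.08]))
T=cams.camera('wrist'); print(np.array(T['tool_from_camera']).round(3),T['cx'],T['cy'])
E
```

```text
spU tip [0.547 0.19  0.078]
spL tip [0.477 0.194 0.078]
hold TL [0.586 0.366 0.09 ]
hold TR [0.581 0.235 0.09 ]
hold BL [0.465 0.366 0.09 ]
hold BR [0.456 0.238 0.09 ]
gaugetop [ 0.616 -0.128  0.08 ]
gaugebot [ 0.434 -0.113  0.05 ]
short [ 0.493 -0.225  0.06 ]
long [ 0.492 -0.317  0.06 ]
cap [0.613 0.105 0.1  ]
pot [0.596 0.022 0.08 ]
brdTL [0.644 0.138 0.042]
brdBR [ 0.389 -0.38   0.042]
[170.01944726 167.75899324] [136.01934163 246.31356039]
[[-0.001 -0.962 -0.272  0.068]
 [ 1.    -0.001  0.    -0.   ]
 [-0.    -0.272  0.962 -0.171]
 [ 0.     0.     0.     1.   ]] 253.01671432380155 192.064781911123
```

```bash
cat >> h.py <<'E'
def plan(start, goal, n=10, quiet=False):
    """start/goal = (x,y,z,yaw deg), tool down; per-row tool shifts + turn, linear, n rows"""
    s=np.array(start,float); g=np.array(goal,float)
    for i in range(n):
        y=np.radians(s[3]+(g[3]-s[3])*i/n); d=(g-s)[:3]/n
        t=np.array([[np.cos(y),np.sin(y),0],[np.sin(y),-np.cos(y),0],[0,0,-1]])@d
        print([*t.round(4), 'turnz',round(-(g[3]-s[3])/n,2)])
def pose():
    s=status.observe(); r=s['orientation']; return [*np.round(s['ee_pos'],4), round(np.degrees(r[2]),2)], np.degrees([r[0],r[1]]).round(2), s
E
python3 -c "
from h import *
plan((.2425,.6295,.2012,158.93),(.51,.18,.22,90))"
```

```text
[np.float64(-0.0411), np.float64(-0.0323), np.float64(-0.0019), 'turnz', np.float64(6.89)]
[np.float64(-0.0447), np.float64(-0.0272), np.float64(-0.0019), 'turnz', np.float64(6.89)]
[np.float64(-0.0476), np.float64(-0.0216), np.float64(-0.0019), 'turnz', np.float64(6.89)]
[np.float64(-0.0499), np.float64(-0.0157), np.float64(-0.0019), 'turnz', np.float64(6.89)]
[np.float64(-0.0514), np.float64(-0.0096), np.float64(-0.0019), 'turnz', np.float64(6.89)]
[np.float64(-0.0522), np.float64(-0.0034), np.float64(-0.0019), 'turnz', np.float64(6.89)]
[np.float64(-0.0522), np.float64(0.0029), np.float64(-0.0019), 'turnz', np.float64(6.89)]
[np.float64(-0.0515), np.float64(0.0092), np.float64(-0.0019), 'turnz', np.float64(6.89)]
[np.float64(-0.05), np.float64(0.0153), np.float64(-0.0019), 'turnz', np.float64(6.89)]
[np.float64(-0.0478), np.float64(0.0212), np.float64(-0.0019), 'turnz', np.float64(6.89)]
```

```bash
python3 -m creep '[[-0.041,-0.032,-0.002,0,0,6.9,0.05],[-0.045,-0.027,-0.002,0,0,6.9,0.05],[-0.048,-0.022,-0.002,0,0,6.9,0.05],[-0.050,-0.016,-0.002,0,0,6.9,0.05],[-0.051,-0.010,-0.002,0,0,6.9,0.05],[-0.052,-0.003,-0.002,0,0,6.9,0.05],[-0.052,0.003,-0.002,0,0,6.9,0.05],[-0.051,0.009,-0.002,0,0,6.9,0.05],[-0.050,0.015,-0.002,0,0,6.9,0.05],[-0.048,0.021,-0.002,0,0,6.9,0.05]]'
python3 - <<'E'
from h import *
print(pose()[:2]); c=snap('wrist','w1'); print(pose()[0]); cv2.imwrite('pics/w1b.png',cv2.resize(cv2.imread('pics/w1.png'),(800,600),interpolation=cv2.INTER_CUBIC))
E
```

```text
time_s: 1.45
ee_pos: [0.5097, 0.1792, 0.2221]
orientation: [3.141, -0.0, 1.566]
wrist_force: [-0.0, 0.5, 0.5]
gripper_width: 0.583
gripper_force: 0.0
([np.float64(0.5097), np.float64(0.1792), np.float64(0.2221), np.float64(89.72)], array([ 1.7999e+02, -1.0000e-02]))
[np.float64(0.5133), np.float64(0.1714), np.float64(0.2228), np.float64(88.92)]
```

View pics/w1b.png

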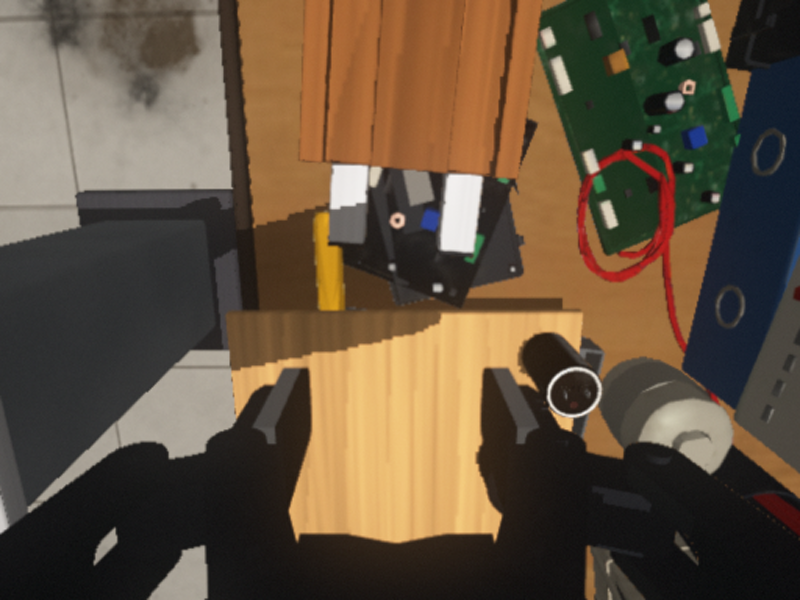

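The wrist view shows the holder edge at row 170, the near spacer (335–368,163–243) and the far spacer (440–482,172–255). Low dark electronics lie underneath. I take a second, lower view for triangulation.

```bash
python3 -m creep '[[-0.005,-0.007,0.01,0,0,0,0.05],[-0.005,-0.007,0.01,0,0,0,0.05],[-0.005,-0.007,0.01,0,0,0,0.05],[-0.005,-0.007,0.01,0,0,0,0.05],[-0.005,-0.007,0.01,0,0,0,0.05],[0,0,0,0,0,0,0.05],[0,0,0,0,0,0,0.05],[0,0,0,0,0,0,0.05],[0,0,0,0,0,0,0.05],[0,0,0,0,0,0,0.05]]'
python3 - <<'E'
from h import *
print(pose()[:2]); c=snap('wrist','w2'); print(pose()[0])
a=cv2.imread('pics/w1.png')[90:190,195:325]; b=cv2.imread('pics/w2.png')[20:190,140:400]
cv2.imwrite('pics/cmp.png',np.vstack([cv2.resize(b,(780,510),interpolation=cv2.INTER_CUBIC)]))
cv2.imwrite('pics/w1c.png',cv2.resize(a,(780,600),interpolation=cv2.INTER_CUBIC))
E
```

```text
time_s: 2.75
ee_pos: [0.4742, 0.1557, 0.172]
orientation: [3.141, -0.0, 1.57]
wrist_force: [-0.7, 0.6, 0.3]
gripper_width: 0.585
gripper_force: 0.0
([np.float64(0.4742), np.float64(0.1557), np.float64(0.172), np.float64(89.93)], array([179.99,  -0.  ]))
[np.float64(0.4742), np.float64(0.1557), np.float64(0.172), np.float64(89.93)]
```

View pics/cmp.png

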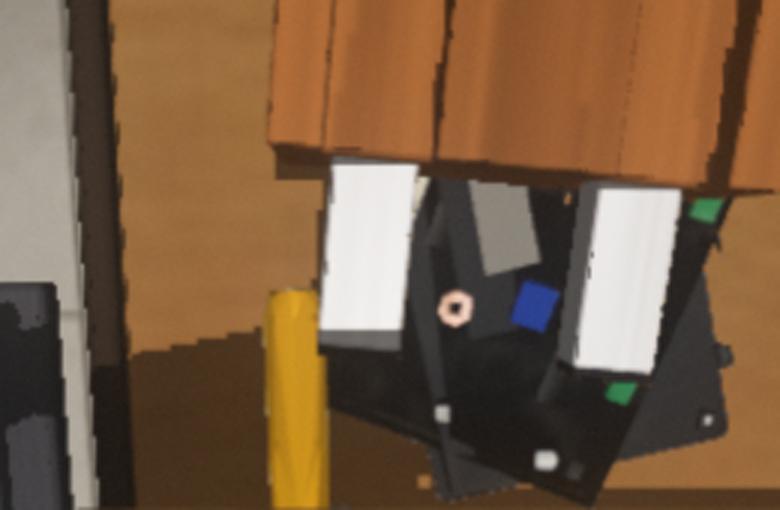

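View pics/w1c.png

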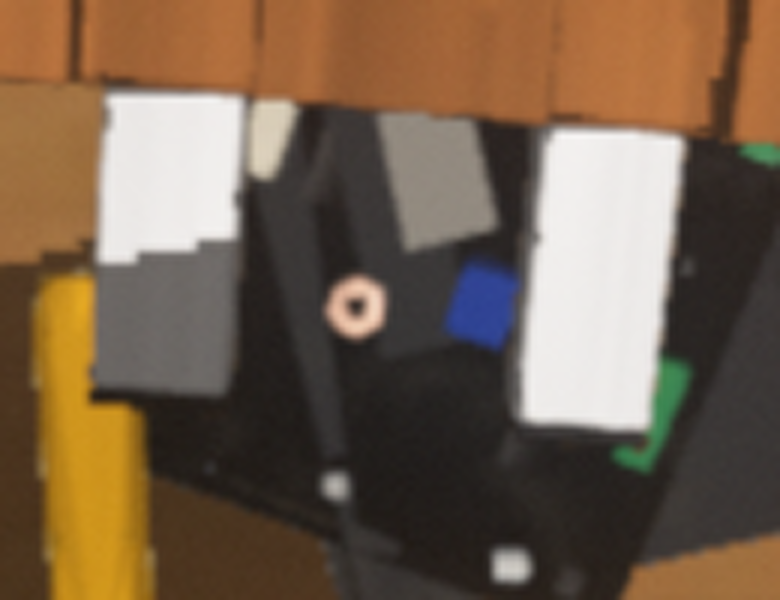

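The w2 crop shows the near spacer's top with its tip corners at (319,346) and (402,349), and the far one's at (576,369) and (652,374). The w1 crop shows the near tip corners at (95,388) and (228,396), and the far ones at (520,424) and (648,432).

```bash
python3 - <<'E'
from h import *
a=load('w1');b=load('w2')
A=lambda u,v:(a,195+u/6-.4,90+v/6-.4)
B=lambda u,v:(b,140+u/3-.3,20+v/3-.3)
for n,p,q in [('nBL',(95,388),(319,346)),('nBR',(228,396),(402,349)),('nTL',(106,92),(333,163)),('nTR',(244,96),(418,166)),
 ('fBL',(520,424),(576,369)),('fBR',(648,432),(652,374)),('fTL',(545,127),(596,187)),('fTR',(685,138),(681,190)),
 ('ring',(357,307),(456,308)),('grayBL',(407,251),(488,274)),('white',(335,486),(442,413)),('yellowtip',(75,275),(293,292))]:
    x,e=tri(A(*p),B(*q)); print(n,x.round(4),np.round(e,4)[0], onz(*B(*q),.079).round(4))
E
```

```text
nBL [0.4698 0.1952 0.0722] 0.0 [0.4699 0.196  0.079 ]
nBR [0.4916 0.1951 0.0796] 0.0001 [0.4916 0.1951 0.079 ]
nTL [0.4737 0.2416 0.076 ] 0.0 [0.4737 0.2414 0.079 ]
nTR [0.495  0.2408 0.0778] 0.0001 [0.495  0.2407 0.079 ]
fBL [0.5381 0.1897 0.0768] 0.0001 [0.5376 0.1899 0.079 ]
fBR [0.5586 0.1883 0.0765] 0.0 [0.5578 0.1886 0.079 ]
fTL [0.5414 0.236  0.0733] 0.0001 [0.54   0.2358 0.079 ]
fTR [0.5624 0.2348 0.0773] 0.0005 [0.5616 0.2352 0.079 ]
ring [0.5123 0.2016 0.0198] 0.0 [0.5055 0.2057 0.079 ]
grayBL [0.5214 0.2123 0.0243] 0.0 [0.5134 0.2143 0.079 ]
white [0.508  0.1691 0.0261] 0.0 [0.5025 0.1782 0.079 ]
yellowtip [0.4603 0.2071 0.0183] 0.0006 [0.4633 0.2098 0.079 ]
```

```bash
python3 -m creep '[[0.012,0.0016,0.0144,0,0,0,0.05],[0.012,0.0016,0.0144,0,0,0,0.05],[0.012,0.0016,0.0144,0,0,0,0.05],[0.012,0.0016,0.0144,0,0,0,0.05],[0.012,0.0016,0.0144,0,0,4.3,0.05],[0,0,0.012,0,0,0,0.05],[0,0,0.016,0,0,0,0.05],[0,0,0.016,0,0,0,0.05],[0,0,0.008,0,0,0,0.05],[0,0,0,0,0,0,0.05]]'
python3 -c "
from h import *
print(pose()[:2])"
```

```text
time_s: 4.05
ee_pos: [0.4819, 0.2153, 0.0474]
orientation: [-3.141, 0.001, 1.494]
wrist_force: [0.3, -0.3, 0.0]
gripper_width: 0.587
gripper_force: 0.0
([np.float64(0.4819), np.float64(0.2153), np.float64(0.0474), np.float64(85.62)], array([-1.7995e+02,  3.0000e-02]))
```

```bash
python3 -m creep '[[0,0,0,0,0,0,0],[0,0,0,0,0,0,0],[0,0,0,0,0,0,0],[0,0,0,0,0,0,0],[0,0,0,0,0,0,0],[0,0,-0.001,0,0,0,0],[-0.005,0,0,0,0,0,0],[-0.01,0,0,0,0,0,0],[-0.01,0,0,0,0,0,0],[-0.01,0,0,0,0,0,0]]'
```

```text
time_s: 5.3
ee_pos: [0.4794, 0.1797, 0.0489]
orientation: [-3.142, 0.0, 1.494]
wrist_force: [-0.9, -0.5, -0.2]
gripper_width: 0.001
gripper_force: 0.0
```

The fingers shut completely, so I look before going on.

```bash
python3 - <<'E'
from h import *
print(pose()[0]); snap('wrist','w3'); snap('scene','s3');snap('top','t3')
a=cv2.imread('pics/w3.png');b=cv2.imread('pics/s3.png')[110:240,100:300];t=cv2.imread('pics/t3.png')[170:270,70:220]
cv2.imwrite('pics/c3.png',np.hstack([cv2.resize(a,(400,600))[:, :],np.vstack([cv2.resize(b,(400,300),interpolation=2),cv2.resize(t,(400,300),interpolation=2)])]))
E
```

```text
[np.float64(0.4794), np.float64(0.1797), np.float64(0.0489), np.float64(85.59)]
```

View pics/c3.png

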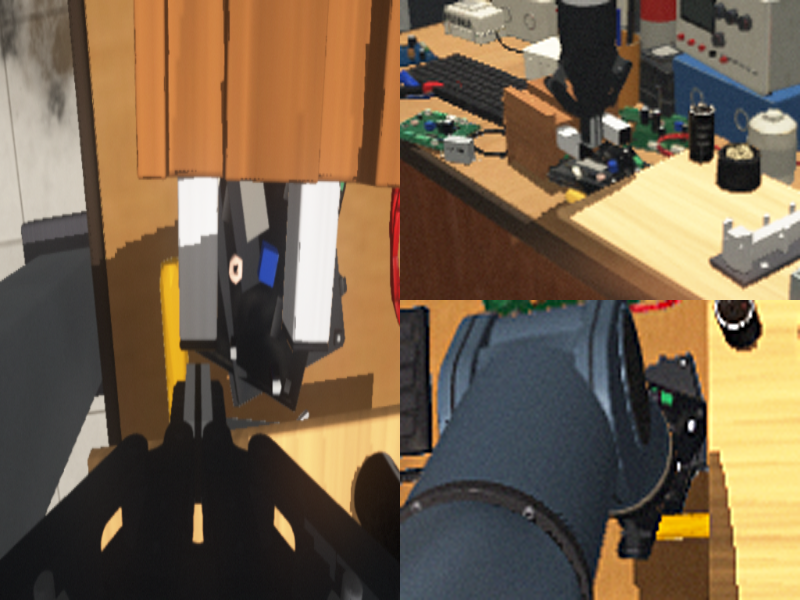

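```bash
python3 - <<'E'
from h import *
c=load('w3')
for u,v in [(179,346),(217,346),(181,179),(219,179),(284,340),(334,342)]: print(onz(c,u*.512/.4,v*.384/.6,.078).round(4))
E
```

```text
[0.4707 0.1948 0.078 ]
[0.4926 0.1931 0.078 ]
[0.4763 0.2417 0.078 ]
[0.4964 0.2401 0.078 ]
[0.5315 0.1918 0.078 ]
[0.5609 0.1888 0.078 ]
```

The spacers have not moved: the fingers close slowly and I pulled too soon. I retry with a longer close.

```bash
python3 -m creep '[[0,0,0,0,0,0,0.045],[0,0,0,0,0,0,0.045],[0,0,0,0,0,0,0.045],[0,0,0,0,0,0,0.045],[0,0,0,0,0,0,0.045],[0,0,0,0,0,0,0.045],[0,0,0,0,0,0,0.045],[0,0,0,0,0,0,0.045],[0,0,0,0,0,0,0.045],[0,0,0,0,0,0,0.045]]'; python3 -c "
from h import *
print(pose()[0])"
```

```text
time_s: 6.7
ee_pos: [0.4795, 0.1807, 0.0489]
orientation: [3.142, -0.0, 1.494]
wrist_force: [-0.1, 0.5, -0.2]
gripper_width: 0.524
gripper_force: 0.0
[np.float64(0.4795), np.float64(0.1807), np.float64(0.0489), np.float64(85.62)]
```

```bash
python3 -m creep '[[0.009,0,0,0,0,0,0.045],[0.009,0,0,0,0,0,0.045],[0.009,0,0,0,0,0,0.045],[0.008,0,0,0,0,0,0.045],[0,0,0,0,0,0,0],[0,0,0,0,0,0,0],[0,0,0,0,0,0,0],[0,0,0,0,0,0,0],[0,0,0,0,0,0,0],[0,0,0,0,0,0,0]]'; python3 -c "
from h import *
print(pose()[0])"
```

```text
time_s: 7.95
ee_pos: [0.4822, 0.2156, 0.0489]
orientation: [3.142, 0.0, 1.494]
wrist_force: [-0.1, -0.4, -0.4]
gripper_width: 0.0
gripper_force: 0.0
[np.float64(0.4822), np.float64(0.2156), np.float64(0.0489), np.float64(85.62)]
```

```bash
python3 - <<'E'
from h import *
print(pose()[0]); snap('wrist','w4'); snap('scene','s4')
a=cv2.imread('pics/w4.png')[60:300,130:390];b=cv2.imread('pics/s4.png')[120:220,140:240]
cv2.imwrite('pics/c4.png',np.hstack([cv2.resize(a,(400,369)),cv2.resize(b,(369,369),interpolation=2)]))
E
```

```text
[np.float64(0.4822), np.float64(0.2156), np.float64(0.0489), np.float64(85.62)]
```

View pics/c4.png

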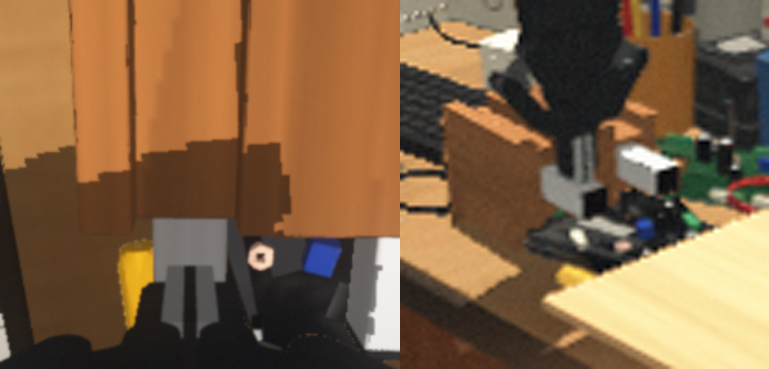

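```bash
python3 - <<'E'
from h import *
s=load('s4'); w=load('w4'); T=np.array([.4822,.2156,.0489])
for h in (0,.01,.02,.03,.04):
    print(h, 'scene',proj(s,T+[0,0,h]).round(1),'crop',((proj(s,T+[0,0,h])-[140,120])*3.69+[400,0]).round(), 'wrist front edge',proj(w,T+[0.0008,.011,h]).round(1), 'crop',((proj(w,T+[0.0008,.011,h])-[130,60])/.65).round())
print(proj(s,[.4808,.1955,.078]),((proj(s,[.4808,.1955,.078])-[140,120])*3.69+[400,0]).round())
print(ray(w,256,192)[0])
E
```

```text
0 scene [187.8 178.4] crop [576. 215.] wrist front edge [251.1 208.1] crop [186. 228.]
0.01 scene [187.6 175.1] crop [576. 203.] wrist front edge [251.  214.3] crop [186. 237.]
0.02 scene [187.4 171.7] crop [575. 191.] wrist front edge [251.  221.2] crop [186. 248.]
0.03 scene [187.2 168.4] crop [574. 179.] wrist front edge [250.9 229.1] crop [186. 260.]
0.04 scene [187. 165.] crop [574. 166.] wrist front edge [250.7 238. ] crop [186. 274.]
[191.51000348 170.87691854] [590. 188.]
[0.48816691 0.28340302 0.21979139]
```

Both views put the real fingertips about 32 mm short of the reported TCP: the fingers shut just above the spacer top. I correct for that, so I lift, open, go deeper and close.

```bash
python3 -m creep '[[0,0,-0.012,0,0,0,0.045],[0,0,0,0,0,0,0.045],[0,0,0,0,0,0,0.045],[0,0,0,0,0,0,0.045],[0,0,0,0,0,0,0.045],[0,0,0,0,0,0,0.045],[0,0,0,0,0,0,0.045],[0,0,0.005,0,0,0,0.045],[0,0,0.005,0,0,0,0.045],[0,0,0.005,0,0,0,0.045]]'; python3 -m creep '[[0,0,0.009,0,0,0,0.045],[0,0,0.009,0,0,0,0.045],[0,0,0.009,0,0,0,0.045],[0,0,0,0,0,0,0.045],[0,0,0,0,0,0,0],[0,0,0,0,0,0,0],[0,0,0,0,0,0,0],[0,0,0,0,0,0,0],[0,0,0,0,0,0,0],[0,0,0,0,0,0,0]]'; python3 -c "
from h import *
print(pose()[0])"
```

```text
time_s: 9.3
ee_pos: [0.482, 0.2156, 0.0454]
orientation: [-3.141, 0.0, 1.494]
wrist_force: [0.6, -0.5, -0.3]
gripper_width: 0.53
gripper_force: 0.0
time_s: 10.55
ee_pos: [0.4824, 0.2157, 0.0191]
orientation: [3.141, -0.0, 1.494]
wrist_force: [-0.7, -1.6, 6.2]
gripper_width: 0.244
gripper_force: 59.8
[np.float64(0.4824), np.float64(0.2157), np.float64(0.0191), np.float64(85.62)]
```

```bash
python3 -m creep '[[0,0,-0.0015,0,0,0,0],[-0.006,0,0,0,0,0,0],[-0.011,0,0,0,0,0,0],[-0.014,0,0,0,0,0,0],[-0.014,0,0,0,0,0,0],[-0.014,0,0,0,0,0,0],[-0.014,0,0,0,0,0,0],[-0.014,0,0,0,0,0,0],[-0.014,0,0,0,0,0,0],[-0.014,0,0,0,0,0,0]]'; python3 -c "
from h import *
print(pose()[0])
c=snap('wrist','w5')
cv2.imwrite('pics/w5b.png',cv2.resize(c['image'][:,:,::-1],(640,480)))"
```

```text
time_s: 11.8
ee_pos: [0.4733, 0.1, 0.0204]
orientation: [3.142, 0.0, 1.494]
wrist_force: [0.3, 0.4, -1.6]
gripper_width: 0.248
gripper_force: 59.2
[np.float64(0.4733), np.float64(0.1), np.float64(0.0204), np.float64(85.63)]
```

View pics/w5b.png

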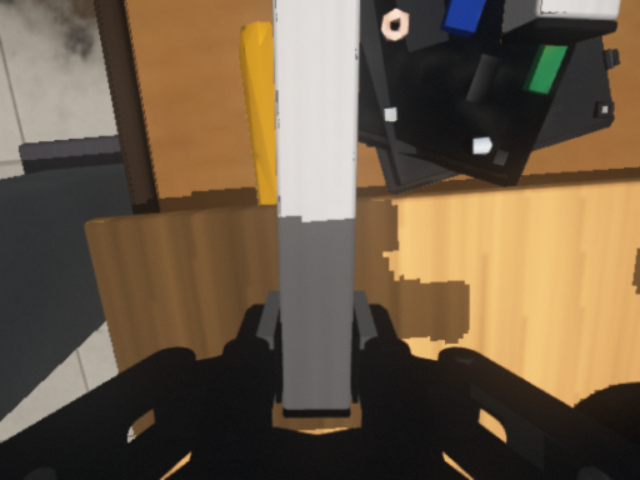

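The spacer is held. Its near end is at row 412 and its far end runs off the top of the image. I compute the length and the grasp offset, and take a picture of gauge and trays from the cleared top camera.

```bash
python3 - <<'E'
from h import *
c=load('w5')
for u,v in [(284,410),(350,410),(275,0),(360,0)]: print(onz(c,u*.8,v*.8,.0795).round(4))
t=snap('top','t5')['image'][:,:,::-1]; 
cv2.imwrite('pics/t5c.png',cv2.resize(t[160:270,262:402],(763,600),interpolation=cv2.INTER_CUBIC))
s=load('scene0')['image'][:,:,::-1]
cv2.imwrite('pics/s0c.png',cv2.resize(s[180:285,250:400],(800,560),interpolation=cv2.INTER_CUBIC))
E
```

```text
[0.4626 0.0816 0.0795]
[0.4834 0.08   0.0795]
[0.4717 0.1974 0.0795]
[0.4923 0.1959 0.0795]
```

View pics/t5c.png

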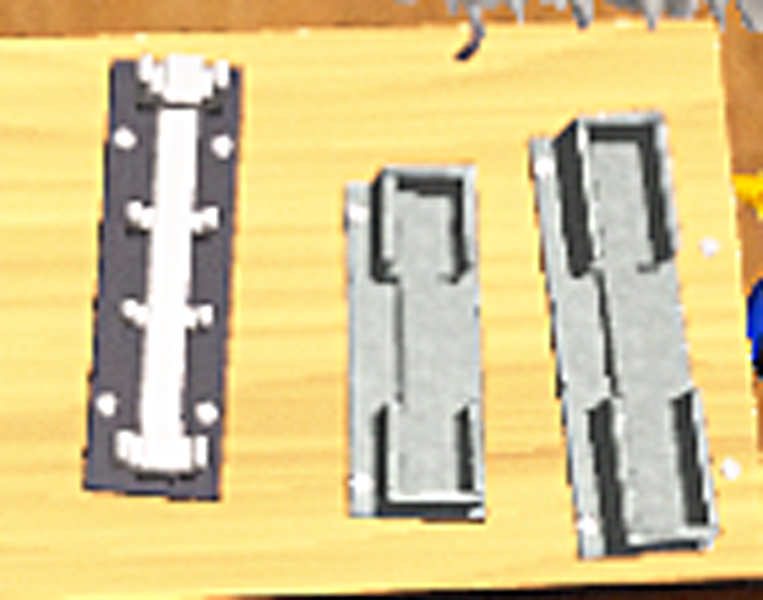

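Gauge plate corners in the crop are (112,60), (241,66), (218,500) and (85,488). The short tray's wall-top corners are (380,170), (475,167), (483,503) and (385,500). The long tray's are (580,120), (664,115), (716,540) and (628,543). Next come positions and a length check of the held spacer.

```bash
python3 - <<'E'
from h import *
c=load('t5')
def rect(n,P,z):
    Q=np.array([onz(c,262+u/5.45-.4,160+v/5.45-.4,z) for u,v in P]); m=Q.mean(0)
    d=(Q[0]+Q[1]-Q[2]-Q[3])/2; w=(Q[1]+Q[2]-Q[0]-Q[3])/2
    print(n,m.round(4),'len',np.linalg.norm(d).round(4),'wid',np.linalg.norm(w).round(4),'yaw',np.degrees(np.arctan2(d[1],d[0])).round(2), np.degrees(np.arctan2(w[0],-w[1])).round(2))
rect('gauge',[(112,60),(241,66),(218,500),(85,488)],.0505)
rect('lips',[(128,215),(218,218),(212,314),(123,311)],.0785)
rect('short',[(380,170),(475,167),(483,503),(385,500)],.0925)
rect('long',[(580,120),(664,115),(716,540),(628,543)],.0925)
# length of held spacer: sample the scene/top picture along its axis
s=snap('scene','s5'); g=s['image']; yaw=np.radians(85.62); tip=np.array([.473,.0808,.0]); ax=np.array([np.cos(yaw),np.sin(yaw),0])
for cam in (s,c):
  for L in range(80,181,10):
    X=tip+ax*L/1000; X[2]=.0795 if cam is c else .074
    if cam is s: X+= [-.0,0,0]
    u,v=proj(cam,X).round().astype(int); print(L,(u,v),cam['image'][v,u] if 0<=v<384 and 0<=u<512 else None, end='; ')
  print()
E
```

```text
gauge [ 0.5291 -0.1175  0.0505] len 0.194 wid 0.0579 yaw -6.25 -5.96
lips [ 0.5282 -0.1177  0.0785] len 0.0422 wid 0.0386 yaw -6.24 -3.95
short [ 0.492  -0.2255  0.0925] len 0.1431 wid 0.0412 yaw -3.04 -2.05
long [ 0.4915 -0.3186  0.0925] len 0.1836 wid 0.0374 yaw 1.64 0.52
80 (np.int64(199), np.int64(176)) [29 29 29]; 90 (np.int64(197), np.int64(175)) [26 28 28]; 100 (np.int64(195), np.int64(174)) [127 124 120]; 110 (np.int64(193), np.int64(173)) [249 248 245]; 120 (np.int64(191), np.int64(172)) [249 248 245]; 130 (np.int64(189), np.int64(170)) [250 250 247]; 140 (np.int64(187), np.int64(169)) [251 250 247]; 150 (np.int64(185), np.int64(168)) [251 251 248]; 160 (np.int64(183), np.int64(167)) [189 185 176]; 170 (np.int64(181), np.int64(166)) [94 61 40]; 180 (np.int64(179), np.int64(165)) [96 63 41]; 
80 (np.int64(174), np.int64(233)) [53 61 75]; 90 (np.int64(170), np.int64(233)) [55 65 69]; 100 (np.int64(166), np.int64(232)) [64 73 84]; 110 (np.int64(162), np.int64(232)) [63 74 84]; 120 (np.int64(157), np.int64(232)) [65 81 91]; 130 (np.int64(153), np.int64(232)) [73 85 98]; 140 (np.int64(149), np.int64(232)) [72 86 98]; 150 (np.int64(145), np.int64(231)) [67 76 91]; 160 (np.int64(140), np.int64(231)) [62 73 87]; 170 (np.int64(136), np.int64(231)) [54 68 78]; 180 (np.int64(132), np.int64(231)) [57 69 81];
```

The scene samples stay bright to about 155 mm, so the held spacer is the long one. I refine gauge and tray poses with a two-view edge fit.

```bash
cat > fit.py <<'E'
from h import *
from scipy.optimize import minimize
def box(x0,x1,y0,y1,z): 
    P=[(x0,y0,z),(x1,y0,z),(x1,y1,z),(x0,y1,z)]; return [(P[i],P[(i+1)%4]) for i in range(4)]
B=.0425
gauge=box(-.098,.098,-.03,.03,B+.008)
def tray(L):
    s=[]
    for sx in (-1,1):
        for w,l in ((.020,L/2),(.015,L/2-.007)):
            s+=[((sx*.03,-w,B+.05),(sx*l,-w,B+.05)),((sx*.03,w,B+.05),(sx*l,w,B+.05)),((sx*l,-w,B+.05),(sx*l,w,B+.05))]
    return s
def pts(m): return np.concatenate([np.linspace(a,b,40) for a,b in m])
def fit(m,x0,cs):
    P=pts(m); D=[]
    for c in cs:
        g=cv2.GaussianBlur(cv2.cvtColor(c['image'],cv2.COLOR_RGB2GRAY),(0,0),1)
        D.append(cv2.distanceTransform(255-cv2.Canny(g,30,80),cv2.DIST_L2,5))
    def cost(p,full=False):
        t=np.radians(p[2]); W=np.c_[p[0]+np.cos(t)*P[:,0]-np.sin(t)*P[:,1],p[1]+np.sin(t)*P[:,0]+np.cos(t)*P[:,1],P[:,2]]; r=0
        for c,d in zip(cs,D):
            q=np.array([proj(c,w) for w in W],np.float32)
            v=cv2.remap(d,q[:,:1].copy(),q[:,1:].copy(),cv2.INTER_LINEAR,borderValue=5).ravel(); r+=np.minimum(v,4).mean()
        return r/len(cs)
    best=min((minimize(cost,np.array(x0)+d,method='Nelder-Mead',options=dict(initial_simplex=np.array(x0)+d+np.array([[0,0,0],[.006,0,0],[0,.006,0],[0,0,3]]),xatol=1e-4,fatol=1e-3)) for d in ([0,0,0],[.003,-.003,1],[-.003,.003,-1])),key=lambda r:r.fun)
    return best.x.round(4),round(best.fun,2)
E
python3 - <<'E'
from fit import *
t=load('t5');s=load('scene0')
for n,m,x in [('gauge',gauge,[.529,-.1176,-6.1]),('short',tray(.15),[.492,-.2255,-2.5]),('long',tray(.19),[.4915,-.3186,1])]:
    for cs in ([t],[s],[t,s]): print(n,*fit(m,x,cs))
E
```

```text
gauge [ 0.5282 -0.117  -6.3558] 0.42
gauge [ 0.5228 -0.1272 -6.3619] 0.6
gauge [ 0.5413 -0.1182 -6.3438] 0.81
short [ 0.488  -0.2204 -2.2986] 0.54
short [ 0.4943 -0.2304 -0.9342] 0.61
short [ 0.488  -0.2203 -3.6909] 0.8
long [ 0.4892 -0.3128  2.2481] 0.87
long [ 0.4938 -0.3209  2.5443] 0.68
long [ 0.4902 -0.3137 -1.68  ] 0.93
```

```bash
python3 -c "
from h import *
plan((.4733,.1,.13,85.63),(.4682,-.110,.13,-6.3))"
```

```text
[np.float64(-0.021), np.float64(0.0011), np.float64(0.0), 'turnz', np.float64(9.19)]
[np.float64(-0.0205), np.float64(0.0044), np.float64(0.0), 'turnz', np.float64(9.19)]
[np.float64(-0.0196), np.float64(0.0077), np.float64(0.0), 'turnz', np.float64(9.19)]
[np.float64(-0.0181), np.float64(0.0107), np.float64(0.0), 'turnz', np.float64(9.19)]
[np.float64(-0.0162), np.float64(0.0134), np.float64(0.0), 'turnz', np.float64(9.19)]
[np.float64(-0.0138), np.float64(0.0158), np.float64(0.0), 'turnz', np.float64(9.19)]
[np.float64(-0.0111), np.float64(0.0178), np.float64(0.0), 'turnz', np.float64(9.19)]
[np.float64(-0.0081), np.float64(0.0194), np.float64(0.0), 'turnz', np.float64(9.19)]
[np.float64(-0.0049), np.float64(0.0204), np.float64(0.0), 'turnz', np.float64(9.19)]
[np.float64(-0.0016), np.float64(0.0209), np.float64(0.0), 'turnz', np.float64(9.19)]
```

```bash
python3 -m creep '[[0,0,-0.02,0,0,0,0],[0,0,-0.03,0,0,0,0],[0,0,-0.03,0,0,0,0],[0,0,-0.03,0,0,0,0],[-0.021,0.0011,0,0,0,9.2,0],[-0.0205,0.0044,0,0,0,9.2,0],[-0.0196,0.0077,0,0,0,9.2,0],[-0.018,0.0107,0,0,0,9.2,0],[-0.016,0.0134,0,0,0,9.2,0],[-0.014,0.0158,0,0,0,9.2,0]]'; python3 -m creep '[[-0.011,0.0178,0,0,0,9.2,0],[-0.008,0.0194,0,0,0,9.2,0],[-0.005,0.0204,0,0,0,9.2,0],[-0.0016,0.021,0,0,0,9.1,0],[0,0,0,0,0,0,0],[0,0,0,0,0,0,0],[0,0,0,0,0,0,0],[0,0,0,0,0,0,0],[0,0,0,0,0,0,0],[0,0,0,0,0,0,0]]'; python3 - <<'E'
from fit import *
print(pose()[0]); w=snap('wrist','w6')
print(fit(gauge,[.5282,-.117,-6.3],[w]))
for k in range(4): print(proj(w,[[.625,-.098,.0505],[.625,-.155,.0505],[.43,-.13,.0505],[.43,-.08,.0505]][k]).round())
# tip of held spacer and sides in wrist image
g=w['image'].astype(int).sum(2)//3
print(g[300:345:3,254]); print(g[200,200:310:3]); print(g[0:200:10,254])
E
```

```text
time_s: 13.2
ee_pos: [0.4704, -0.0248, 0.1304]
orientation: [-3.141, -0.0, 0.527]
wrist_force: [0.5, 0.0, -1.3]
gripper_width: 0.251
gripper_force: 59.0
time_s: 14.45
ee_pos: [0.4682, -0.1088, 0.1304]
orientation: [-3.142, -0.0, -0.109]
wrist_force: [0.1, -0.1, -1.4]
gripper_width: 0.246
gripper_force: 59.1
[np.float64(0.4682), np.float64(-0.1088), np.float64(0.1304), np.float64(-6.25)]
(array([ 0.5336, -0.1195, -6.4522]), np.float64(2.25))
[210. -33.]
[296. -43.]
[284. 234.]
[222. 240.]
[66 65 65 66 66 66 67 66 65 48 11 14 34 33 34]
[51 54 51 50 50 52 47 29 64 67 68 70 66 68 68 69 69 68 68 68 67 68 69 68
 68 71 69 66 36 28 27 26 54 54 56 54 52]
[159 158 160 160 159 160 159 160 159 160 161 159 160 158 159  79  71  70
  69  68]
```

```bash
python3 - <<'E'
from h import *
w=load('w6'); g=w['image'].astype(int); r=g[:,:,0]-g[:,:,2]  # wood is yellow: R-B large
r=cv2.GaussianBlur(r.astype(np.float32),(0,0),1)
for v in (20,50,80,110,140,170):
    row=r[v]; e=np.where(np.diff((row>50).astype(int))!=0)[0]; print(v,e, [onz(w,x+.5,v,.0505)[:2].round(4).tolist() for x in e if 180<x<330])
t=np.radians(-6.3)
for v in (20,50,80,110,140,170):
    o=onz(w,254,v,.0505); print(v, 'pred centre y at',o[0].round(3),(-.117+(o[0]-.5282)*np.tan(t)).round(4))
s=load('w6')
# held spacer sides in plane z=axis+11 = .1304+.048+.011
for v in (60,100,200,280):
    e=np.where(np.abs(np.diff(cv2.GaussianBlur(g[v].sum(1).astype(np.float32).reshape(1,-1),(0,0),1).ravel()))>20)[0]; print(v,e[(e>190)&(e<320)])
E
```

```text
20 [  2  35  39  41  42  90 214 300 481] [[0.5924, -0.0963], [0.586, -0.1551]]
50 [ 89 215 299 365 473 482] [[0.5731, -0.0943], [0.5667, -0.1529]]
80 [216 298 365 470 480] [[0.553, -0.0923], [0.5466, -0.1507]]
110 [216 297 363 443 481] [[0.5323, -0.0894], [0.5258, -0.1483]]
140 [217 296 363 441 479] [[0.5105, -0.0872], [0.504, -0.1459]]
170 [218 303 361 438 479] [[0.4877, -0.0848], [0.4806, -0.1495]]
20 pred centre y at 0.589 -0.1238
50 pred centre y at 0.57 -0.1216
80 pred centre y at 0.55 -0.1194
110 pred centre y at 0.529 -0.1171
140 pred centre y at 0.507 -0.1147
170 pred centre y at 0.485 -0.1122
60 [214 215 216 218 219 220 221 222 283 284 285 286 287 298 299 300]
100 [214 215 216 217 218 219 220 221 222 282 283 284 285 286 287 296 297 298
 299]
200 [218 221 222 223 282 283 284 293 294]
280 [224 225 226 279 280 281]
```

```bash
python3 -m creep '[[0,0.0033,0.006,0,0,0,0],[0,0,0.012,0,0,0,0],[0,0,0.014,0,0,0,0],[0,0,0.014,0,0,0,0],[0,0,0.014,0,0,0,0],[0,0,0.010,0,0,0,0],[0,0,0.006,0,0,0,0],[0,0,0.003,0,0,0,0],[0,0,0,0,0,0,0],[0,0,0,0,0,0,0]]'
```

```text
time_s: 15.75
ee_pos: [0.468, -0.1122, 0.0517]
orientation: [3.142, -0.001, -0.109]
wrist_force: [-0.1, -0.4, -0.9]
gripper_width: 0.249
gripper_force: 59.1
```

```bash
python3 -m creep '[[0,0,0.001,0,0,0,0],[0,0,0.0007,0,0,0,0],[0,0,0,0,0,0,0],[0,0,0,0,0,0,0.03],[0,0,0,0,0,0,0.04],[0,0,0,0,0,0,0.045],[0,0,0,0,0,0,0.045],[0,0,0,0,0,0,0.045],[0,0,0,0,0,0,0.045],[0,0,0,0,0,0,0.045]]'; python3 - <<'E'
from h import *
print(pose()[0]); w=snap('wrist','w7'); g=w['image'].astype(int).sum(2)/3
print(g[310:345:2,253].round()); 
for v in (60,130,200,260): 
    e=np.abs(np.diff(cv2.GaussianBlur(g[v].astype(np.float32).reshape(1,-1),(0,0),1).ravel())); print(v,[ (int(x)) for x in np.where((e>7)&(e>=np.roll(e,1))&(e>=np.roll(e,-1)))[0] if 180<x<330])
print(g[60:130:10,253].round(),g[0:60:4,253].round())
E
```

```text
time_s: 17.0
ee_pos: [0.4678, -0.1122, 0.0497]
orientation: [3.142, -0.0, -0.109]
wrist_force: [1.4, -0.6, -0.5]
gripper_width: 0.526
gripper_force: 0.0
[np.float64(0.4678), np.float64(-0.1122), np.float64(0.0497), np.float64(-6.27)]
[72. 74. 72. 72. 74. 72. 71. 72. 67. 22. 15. 13. 38. 57. 48. 38. 36. 39.]
60 [190, 205, 216, 219, 285, 288, 298, 313]
130 [193, 220, 281, 285, 310]
200 [197, 222, 283, 307]
260 [188, 216, 287, 318]
[171. 170. 171. 171. 171. 170. 169.] [169. 170. 170. 172. 170. 171. 172. 171. 171. 170. 170. 171. 171. 171.
 171.]
```

The spacer lies on the shoulders with its near end unchanged at row 328. I turn the empty gripper half round so the camera stays clear of the duct later, and move over the spacer's centre.

```bash
python3 -m creep '[[0,0,-0.03,0,0,0,0.045],[0.0204,0,-0.01,0,0,0,0.045],[0.0202,0,0,0,0,0,0.045],[0.0202,0,0,0,0,-10.5,0.045],[0,0,0,0,0,-10.5,0.045],[0,0,0,0,0,-10.5,0.045],[0,0,0,0,0,-10.5,0.045],[0,0,0,0,0,-10.5,0.045],[0,0,0,0,0,-10.5,0.045],[0,0,0,0,0,-10.5,0.045]]'; python3 -m creep '[[0,0,0,0,0,-10.5,0.045],[0,0,0,0,0,-10.5,0.045],[0,0,0,0,0,-10.5,0.045],[0,0,0,0,0,-10.5,0.045],[0,0,0,0,0,-10.5,0.045],[0,0,0,0,0,-10.5,0.045],[0,0,0,0,0,-10.5,0.045],[0,0,0,0,0,-10.5,0.045],[0,0,0,0,0,-10.5,0.045],[0,0,0,0,0,-1.5,0.045]]';  python3 - <<'E'
from h import *
p,_,s=pose();print(p,s['q'].round(2))
w=snap('wrist','w8');s=snap('scene','s8')
t=load('t5'); 
for z in (.09,.18,.28): print('duct',onz(t,590*.64,272*.64,z).round(3),onz(t,530*.64,250*.64,z).round(3))
E
```

```text
time_s: 18.3
ee_pos: [0.5281, -0.1189, 0.0897]
orientation: [-3.142, 0.0, 1.179]
wrist_force: [1.0, 0.8, 0.1]
gripper_width: 0.527
gripper_force: 0.0
time_s: 19.55
ee_pos: [0.5281, -0.1191, 0.0896]
orientation: [3.141, -0.0, 2.849]
wrist_force: [0.5, -0.5, 0.1]
gripper_width: 0.526
gripper_force: 0.0
[np.float64(0.5281), np.float64(-0.1191), np.float64(0.0896), np.float64(163.21)] [ 0.22  0.51 -0.12  1.93  0.09  0.71  1.32]
duct [ 0.601 -0.323  0.09 ] [ 0.639 -0.233  0.09 ]
duct [ 0.577 -0.297  0.18 ] [ 0.612 -0.215  0.18 ]
duct [ 0.551 -0.269  0.28 ] [ 0.582 -0.195  0.28 ]
```

```bash
python3 -m creep '[[0,0,0,0,0,-10.5,0.045],[0,0,0.013,0,0,0,0.045],[0,0,0.014,0,0,0,0.045],[0,0,0.013,0,0,0,0.045],[0,0,0,0,0,0,0],[0,0,0,0,0,0,0],[0,0,0,0,0,0,0],[0,0,0,0,0,0,0],[0,0,0,0,0,0,0],[0,0,0,0,0,0,0]]'; python3 - <<'E'
from h import *
p,_,s=pose();print(p)
w=snap('wrist','w9'); g=w['image'].astype(int).sum(2)/3
print([ (v,int(g[v,253])) for v in range(0,330,10)])
E
```

```text
time_s: 20.9
ee_pos: [0.5283, -0.1188, 0.0498]
orientation: [-3.142, 0.0, 3.032]
wrist_force: [-0.2, -1.3, -1.5]
gripper_width: 0.248
gripper_force: 58.7
[np.float64(0.5283), np.float64(-0.1188), np.float64(0.0498), np.float64(173.72)]
[(0, 66), (10, 69), (20, 64), (30, 63), (40, 43), (50, 67), (60, 28), (70, 92), (80, 96), (90, 95), (100, 93), (110, 93), (120, 93), (130, 93), (140, 93), (150, 92), (160, 92), (170, 91), (180, 92), (190, 90), (200, 89), (210, 89), (220, 88), (230, 87), (240, 87), (250, 86), (260, 86), (270, 87), (280, 87), (290, 85), (300, 83), (310, 84), (320, 82)]
```

```bash
python3 - <<'E'
from h import *
w=load('w9'); e=onz(w,253,64,.109); print('end dist',np.linalg.norm(e[:2]-[.5283,-.1188]))
plan((.5283,-.1188,.0498,173.72),(.486,-.118,.13,173.72),4)
plan((.486,-.118,.13,173.72),(.486,-.318,.13,181),5)
E
```

```text
end dist 0.07818087198391192
[np.float64(0.0105), np.float64(-0.001), np.float64(-0.0201), 'turnz', np.float64(-0.0)]
[np.float64(0.0105), np.float64(-0.001), np.float64(-0.0201), 'turnz', np.float64(-0.0)]
[np.float64(0.0105), np.float64(-0.001), np.float64(-0.0201), 'turnz', np.float64(-0.0)]
[np.float64(0.0105), np.float64(-0.001), np.float64(-0.0201), 'turnz', np.float64(-0.0)]
[np.float64(-0.0044), np.float64(-0.0398), np.float64(0.0), 'turnz', np.float64(-1.46)]
[np.float64(-0.0034), np.float64(-0.0399), np.float64(0.0), 'turnz', np.float64(-1.46)]
[np.float64(-0.0023), np.float64(-0.0399), np.float64(0.0), 'turnz', np.float64(-1.46)]
[np.float64(-0.0013), np.float64(-0.04), np.float64(0.0), 'turnz', np.float64(-1.46)]
[np.float64(-0.0003), np.float64(-0.04), np.float64(0.0), 'turnz', np.float64(-1.46)]
```

```bash
python3 -m creep '[[0,0,-0.02,0,0,0,0],[0.01,0,-0.02,0,0,0,0],[0.016,-0.002,-0.02,0,0,0,0],[0.016,-0.002,-0.02,0,0,0,0],[-0.0044,-0.04,0,0,0,-1.5,0],[-0.0034,-0.04,0,0,0,-1.5,0],[-0.0023,-0.04,0,0,0,-1.5,0],[-0.0013,-0.04,0,0,0,-1.5,0],[-0.0003,-0.04,0,0,0,-1.3,0],[0,0,0,0,0,0,0]]'; python3 - <<'E'
from h import *
p,_,s=pose();print(p,s['q'].round(2))
w=snap('wrist','w10')
g=cv2.GaussianBlur(w['image'],(0,0),0.8).astype(int)
for v in range(10,240,20):
    rb=g[v,:,0]-g[v,:,2]; e=np.where(np.diff((rb>40).astype(int))!=0)[0]; print(v,e.tolist())
for v in (60,120,180): print(v,g[v,150:360:4].sum(1)//3)
E
```

```text
time_s: 22.2
ee_pos: [0.4851, -0.3225, 0.1293]
orientation: [-3.14, -0.001, -3.129]
wrist_force: [-0.4, 0.4, -1.3]
gripper_width: 0.246
gripper_force: 59.0
[np.float64(0.4851), np.float64(-0.3225), np.float64(0.1293), np.float64(-179.26)] [ 0.64  0.51 -0.2   1.78  0.13  0.86  1.96]
10 []
30 []
50 []
70 [176, 218, 287]
90 [91, 95, 115, 140, 212, 294]
110 [61, 148, 213, 295, 346, 425]
130 [9, 156, 214, 295, 342, 441, 492]
150 [165, 215, 294, 340, 437, 485]
170 [173, 216, 294, 338, 433, 479]
190 [183, 218, 294, 335, 409, 473]
210 [150, 155, 180, 219, 293, 333, 406, 467]
230 [83, 144, 164, 221, 293, 329, 402, 461]
60 [161 160 164 166 164 160 157 147 167 168 168 168 168 167 167  90  86  82
  45  52  53  52  51  51  51  52  51  51  50  50  50  49  50  48  66  98
  98  98  95  95  95  95  95  92  92 133 136 138 137 143 162 161 160]
120 [ 25  91 107 106 108 102  98 108 184 136  88  91  95  91  89  89  81  70
  98 108 108 110 109 106 106 107 108 107 105 104 105 105 106 104  78  77
  76  87  87  86  87  87  87  87 158 181 180 180 177 125 225 225 132]
180 [ 34  25  22  22  23  29  27  49  74  77  78  78  78  79  78  78  78  71
  84 106 106 107 106 105 104 105 105 104 104 103 104 105 104  99  76  77
  74  81  81  81  82  82  83  83  86 168 167 110 163 168 165 164 160]
```

```bash
python3 - <<'E'
from h import *
w=load('w10')
R_=[(346,110),(342,130),(340,150),(338,170),(335,190),(333,210),(329,230)]; L=[(148,110),(156,130),(165,150),(173,170),(183,190)]
for n,E,z in (('R',R_,.0485),('L base',L,.0485),('L top',L,.0925)):
    Q=np.array([onz(w,u+.5,v,z)[:2] for u,v in E]); k=np.polyfit(Q[:,0],Q[:,1],1); print(n,Q[0].round(4),Q[-1].round(4),'y at x=.49',np.polyval(k,.49).round(4),'deg',np.degrees(np.arctan(k[0])).round(2))
t=load('t5')
# top: base plate left edges: long TL (530,140) BL(580,555); short (347,185),(350,515)
for u,v in [(530,140),(580,555),(347,185),(350,515)]: print(onz(t,262+u/5.45-.4,160+v/5.45-.4,.0485).round(4))
# near-end edge in wrist along some columns right of spacer
g=cv2.GaussianBlur(w['image'],(0,0),.8).astype(int)
for u in (302,310,320,330,200,205): print(u,[(v,*g[v,u].tolist()) for v in range(40,130,5)])
E
```

```text
R [ 0.4248 -0.2553] [ 0.5195 -0.2609] y at x=.49 -0.259 deg -2.85
L base [ 0.4265 -0.4011] [ 0.4874 -0.3778] y at x=.49 -0.3772 deg 20.84
L top [ 0.4249 -0.3876] [ 0.4751 -0.3683] y at x=.49 -0.363 deg 20.84
[ 0.5851 -0.2853  0.0485]
[ 0.3992 -0.2924  0.0485]
[ 0.5673 -0.2013  0.0485]
[ 0.4205 -0.193   0.0485]
302 [(40, 178, 171, 158), (45, 177, 170, 158), (50, 178, 171, 159), (55, 177, 169, 157), (60, 117, 96, 74), (65, 111, 84, 55), (70, 110, 82, 54), (75, 108, 80, 53), (80, 117, 87, 56), (85, 120, 89, 57), (90, 118, 88, 56), (95, 119, 89, 56), (100, 120, 89, 56), (105, 115, 85, 53), (110, 116, 85, 54), (115, 119, 89, 55), (120, 118, 88, 55), (125, 112, 82, 52)]
310 [(40, 176, 169, 157), (45, 177, 170, 158), (50, 179, 171, 159), (55, 178, 170, 159), (60, 115, 96, 74), (65, 111, 85, 55), (70, 111, 83, 54), (75, 107, 80, 52), (80, 117, 87, 55), (85, 121, 90, 57), (90, 118, 87, 55), (95, 119, 87, 55), (100, 121, 89, 56), (105, 116, 86, 54), (110, 118, 86, 54), (115, 119, 88, 55), (120, 119, 88, 55), (125, 112, 83, 52)]
320 [(40, 178, 171, 158), (45, 177, 169, 157), (50, 176, 169, 157)
[... 700 characters left out ...]
, 162, 150), (50, 168, 161, 148), (55, 166, 159, 147), (60, 222, 173, 109), (65, 232, 184, 116), (70, 234, 186, 116), (75, 224, 172, 106), (80, 200, 153, 95), (85, 120, 89, 55), (90, 123, 91, 57), (95, 121, 90, 56), (100, 127, 94, 58), (105, 116, 85, 53), (110, 109, 80, 50), (115, 120, 88, 54), (120, 104, 94, 86), (125, 101, 95, 90)]
205 [(40, 173, 167, 154), (45, 171, 164, 151), (50, 170, 163, 150), (55, 170, 162, 149), (60, 221, 172, 109), (65, 201, 155, 98), (70, 135, 101, 64), (75, 114, 85, 55), (80, 115, 85, 54), (85, 112, 83, 53), (90, 118, 88, 55), (95, 121, 90, 56), (100, 127, 94, 58), (105, 116, 86, 53), (110, 109, 80, 50), (115, 119, 87, 54), (120, 122, 90, 56), (125, 110, 82, 54)]
```

```bash
python3 - <<'E'
from h import *
w=load('w10'); g=cv2.GaussianBlur(w['image'],(0,0),.8).astype(float)
sat=(g[:,:,0]-g[:,:,2])/(g[:,:,0]+5)
for v in range(60,250,10):
    e=np.where(np.diff((sat[v]>.33).astype(int))!=0)[0]; print(v,e.tolist())
m=np.zeros((384,512),np.uint8); m[sat>.33]=1
for v in range(90,240,6): print(v,''.join('#' if sat[v,u]>.33 else ('.' if g[v,u].sum()>240 else (':' if g[v,u].sum()>120 else ' ')) for u in range(150,370,2)))
E
```

```text
60 [177, 220, 285, 318, 319, 320]
70 [54, 57, 139, 140, 144, 145, 158, 160, 161, 163, 164, 218, 287]
80 [12, 212, 294]
90 [92, 94, 117, 139, 212, 294]
100 [90, 142, 213, 294]
110 [65, 147, 213, 294, 345, 426]
120 [30, 150, 194, 201, 214, 294, 344, 443]
130 [14, 155, 214, 294, 342, 442, 494]
140 [159, 215, 294, 341, 440, 491]
150 [163, 216, 294, 340, 437, 487]
160 [168, 216, 294, 339, 436, 484]
170 [172, 217, 294, 338, 434, 481]
180 [183, 217, 294, 336, 412, 478]
190 [183, 218, 294, 335, 410, 475]
200 [183, 219, 293, 334, 408, 472]
210 [149, 155, 180, 219, 293, 332, 406, 469]
220 [109, 147, 172, 220, 293, 331, 404, 466]
230 [81, 144, 163, 220, 293, 329, 402, 462]
240 [54, 140, 145, 200, 203, 213, 293, 328, 400, 460]
90 ################################:::.....................................:#####################################
96 ################################.........................................#####################################
102 ################################::...................................::::###########################...#######
108 ############################
[... 1797 characters left out ...]
.......::.
204   :::::::::::::::##################::...............................:::.####################...............::.
210 ###::::::::::::.###################::..............................:::..####################...............:..
216 #::::::::::::#######################....................................####################..............::..
222 :::::::..::#########################....................................###################..............::...
228 :::::..:############################....................................###################..............::...
234 ::...############################.:::...............................:::.##################..............::....
```

```bash
python3 - <<'E'
from h import *
w=load('w10'); g=cv2.GaussianBlur(w['image'],(0,0),.8).astype(float)
sat=(g[:,:,0]-g[:,:,2])/(g[:,:,0]+5)
L=[];Rr=[]
for v in range(95,190,5):
    e=np.where(np.diff((sat[v]>.33).astype(int))!=0)[0]
    l=[x for x in e if 205<x<225][-1]; r=[x for x in e if 285<x<300][0]
    L.append(onz(w,l+.5,v,.0485)[:2]); Rr.append(onz(w,r+.5,v,.0485)[:2])
for n,Q in(('L',L),('R',Rr)):
    Q=np.array(Q);k=np.polyfit(Q[:,0],Q[:,1],1);print(n,'y at .49',np.polyval(k,.49).round(4),np.polyval(k,.42).round(4),np.degrees(np.arctan(k[0])).round(2),'rms',(Q[:,1]-np.polyval(k,Q[:,0])).std().round(5),Q[0],Q[-1])
for u in (215,217,289,291):
    e=np.where(np.diff((sat[60:120,u]>.33).astype(int))!=0)[0]+60; print(u,e,[onz(w,u,x+.5,.0485).round(4)[:2] for x in e])
E
```

```text
L y at .49 -0.3503 -0.353 2.21 rms 0.00022 [ 0.41547777 -0.35289605] [ 0.48298709 -0.35024363]
R y at .49 -0.2907 -0.2939 2.56 rms 1e-05 [ 0.41474964 -0.29407526] [ 0.48223123 -0.29106206]
215 [75] [array([ 0.402 , -0.3516])]
217 [74] [array([ 0.4013, -0.3501])]
289 [72] [array([ 0.3993, -0.2987])]
291 [72] [array([ 0.3992, -0.2972])]
```

```bash
python3 - <<'E'
from h import *
p=pose()[0]; print(p); plan([p[0],p[1],p[2],p[3]],(.488,-.3206,p[2],-177.6),1)
# spacer lateral offset in hand
w=load('w10'); g=cv2.GaussianBlur(w['image'],(0,0),.8).astype(float).sum(2)
for v in (75,150,220): e=np.abs(np.diff(g[v])); print(v,[(i,int(e[i])) for i in range(205,300) if e[i]>25])
print(w['cx'])
E
```

```text
[np.float64(0.4856), np.float64(-0.3201), np.float64(0.1294), np.float64(-179.14)]
[np.float64(-0.0024), np.float64(-0.0005), np.float64(0.0), 'turnz', np.float64(-1.54)]
75 [(219, 28), (286, 27)]
150 [(221, 31), (284, 27)]
220 [(219, 50), (220, 61), (221, 36), (222, 39), (223, 34), (284, 32), (285, 71), (286, 63), (291, 50), (293, 79), (294, 68)]
253.01671432380155
```

```bash
python3 -m creep '[[-0.0024,-0.0005,0,0,0,-1.5,0],[0,0,0.01,0,0,0,0],[0,0,0.012,0,0,0,0],[0,0,0.012,0,0,0,0],[0,0,0.012,0,0,0,0],[0,0,0.012,0,0,0,0],[0,0,0.011,0,0,0,0],[0,0,0.008,0,0,0,0],[0,0,0.008,0,0,0,0],[0,0,0,0,0,0,0]]'; python3 -c "
from h import *
print(pose()[0])"
```

```text
time_s: 23.5
ee_pos: [0.4893, -0.3191, 0.0447]
orientation: [-3.141, 0.001, -3.097]
wrist_force: [1.3, 0.6, -0.2]
gripper_width: 0.247
gripper_force: 60.0
[np.float64(0.4893), np.float64(-0.3191), np.float64(0.0447), np.float64(-177.46)]
```

```bash
python3 -m creep '[[0.001,-0.0012,0.006,0,0,0,0],[0,0,0.008,0,0,0,0],[0,0,0.006,0,0,0,0],[0,0,0,0,0,0,0],[0,0,0,0,0,0,0.03],[0,0,0,0,0,0,0.036],[0,0,0,0,0,0,0.045],[0,0,0,0,0,0,0.045],[0,0,0,0,0,0,0.045],[0,0,0,0,0,0,0.045]]'; python3 -c "
from h import *
print(pose()[0]); w=snap('wrist','w11'); g=cv2.GaussianBlur(w['image'],(0,0),.8).astype(int).sum(2)//3
print([(v,g[v,253]) for v in range(20,120,5)]); print(g[150,190:320:3])"
```

```text
time_s: 24.75
ee_pos: [0.4877, -0.3204, 0.0246]
orientation: [3.142, -0.0, -3.097]
wrist_force: [-0.0, 0.3, -0.7]
gripper_width: 0.527
gripper_force: 0.0
[np.float64(0.4877), np.float64(-0.3204), np.float64(0.0246), np.float64(-177.47)]
[(20, np.int64(175)), (25, np.int64(99)), (30, np.int64(90)), (35, np.int64(80)), (40, np.int64(78)), (45, np.int64(78)), (50, np.int64(74)), (55, np.int64(61)), (60, np.int64(28)), (65, np.int64(27)), (70, np.int64(112)), (75, np.int64(118)), (80, np.int64(118)), (85, np.int64(118)), (90, np.int64(117)), (95, np.int64(118)), (100, np.int64(118)), (105, np.int64(118)), (110, np.int64(118)), (115, np.int64(117))]
[ 74  74  76  75  74  70  62  61  63  72 109 116 117 117 118 117 115 116
 115 117 117 117 115 115 113 114 115 115 116 114  98  76  75  76  64  64
  61  63  73  76  73  72  71  72]
```

The long spacer is in its tray: near end at row 67, level, gripper free. Next is the far, short spacer.

```bash
python3 -c "
from h import *
plan((.4877,-.3204,.13,182.5),(.5494,.2092,.13,85.7),14)"
```

```text
[np.float64(-0.0061), np.float64(0.0376), np.float64(0.0), 'turnz', np.float64(6.91)]
[np.float64(-0.0015), np.float64(0.0381), np.float64(0.0), 'turnz', np.float64(6.91)]
[np.float64(0.0031), np.float64(0.038), np.float64(0.0), 'turnz', np.float64(6.91)]
[np.float64(0.0077), np.float64(0.0373), np.float64(0.0), 'turnz', np.float64(6.91)]
[np.float64(0.0121), np.float64(0.0361), np.float64(0.0), 'turnz', np.float64(6.91)]
[np.float64(0.0164), np.float64(0.0344), np.float64(0.0), 'turnz', np.float64(6.91)]
[np.float64(0.0204), np.float64(0.0322), np.float64(0.0), 'turnz', np.float64(6.91)]
[np.float64(0.0241), np.float64(0.0295), np.float64(0.0), 'turnz', np.float64(6.91)]
[np.float64(0.0275), np.float64(0.0264), np.float64(0.0), 'turnz', np.float64(6.91)]
[np.float64(0.0304), np.float64(0.0229), np.float64(0.0), 'turnz', np.float64(6.91)]
[np.float64(0.033), np.float64(0.019), np.float64(0.0), 'turnz', np.float64(6.91)]
[np.float64(0.035), np.float64(0.0149), np.float64(0.0), 'turnz', np.float64(6.91)]
[np.float64(0.0366), np.float64(0.0106), np.float64(0.0), 'turnz', np.float64(6.91)]
[np.float64(0.0376), np.float64(0.0061), np.float64(0.0), 'turnz', np.float64(6.91)]
```

```bash
python3 -m creep '[[0,0,-0.03,0,0,0,0.045],[0,0,-0.038,0,0,0,0.045],[0,0,-0.037,0,0,0,0.045],[-0.006,0.0376,0,0,0,6.9,0.045],[-0.0015,0.038,0,0,0,6.9,0.045],[0.003,0.038,0,0,0,6.9,0.045],[0.0077,0.0373,0,0,0,6.9,0.045],[0.012,0.036,0,0,0,6.9,0.045],[0.0164,0.0344,0,0,0,6.9,0.045],[0.0204,0.0322,0,0,0,6.9,0.045]]'; python3 -m creep '[[0.024,0.0295,0,0,0,6.9,0.045],[0.0275,0.0264,0,0,0,6.9,0.045],[0.0304,0.023,0,0,0,6.9,0.045],[0.033,0.019,0,0,0,6.9,0.045],[0.035,0.015,0,0,0,6.9,0.045],[0.0366,0.0106,0,0,0,6.9,0.045],[0.0376,0.006,0,0,0,7,0.045],[0,0,0,0,0,0,0.045],[0,0,0,0,0,0,0.045],[0,0,0,0,0,0,0.045]]'; python3 - <<'E'
from h import *
print(pose()[0]); w=snap('wrist','w12'); g=cv2.GaussianBlur(w['image'],(0,0),.8).astype(int).sum(2)//3
print([(v,int(g[v,253])) for v in range(100,260,6)])
for v in (120,150,180): print(v,[(u,int(g[v,u])) for u in range(190,320,4)])
E
```

```text
time_s: 26.05
ee_pos: [0.5184, -0.0544, 0.1298]
orientation: [3.141, 0.0, 2.339]
wrist_force: [0.2, -0.5, -0.5]
gripper_width: 0.525
gripper_force: 0.0
time_s: 27.3
ee_pos: [0.5485, 0.2078, 0.1298]
orientation: [3.142, 0.001, 1.497]
wrist_force: [-0.3, -0.4, -0.2]
gripper_width: 0.526
gripper_force: 0.0
[np.float64(0.5485), np.float64(0.2078), np.float64(0.1298), np.float64(85.77)]
[(100, 135), (106, 136), (112, 136), (118, 136), (124, 136), (130, 88), (136, 65), (142, 65), (148, 64), (154, 64), (160, 64), (166, 116), (172, 116), (178, 114), (184, 113), (190, 114), (196, 114), (202, 114), (208, 113), (214, 113), (220, 114), (226, 30), (232, 35), (238, 32), (244, 36), (250, 63), (256, 67)]
120 [(190, 108), (194, 111), (198, 114), (202, 116), (206, 118), (210, 117), (214, 121), (218, 119), (222, 117), (226, 116), (230, 111), (234, 116), (238, 126), (242, 129), (246, 132), (250, 134), (254, 136), (258, 132), (262, 136), (266, 126), (270, 124), (274, 74), (278, 119), (282, 135), (286, 131), (290, 129), (294, 133), (298, 87), (302, 48), (306, 63), (310, 56), (314, 111), (318, 131)]
150 [(190, 107), (194, 103), (198, 105), (202, 94), (206, 57), (210, 55), (214, 54), (218, 56), (222, 56), (226, 56), (230, 57), (234, 58), (238, 60), (242, 61), (246, 62), (250, 63), (254, 64), (258, 63), (262, 64), (266, 63), (270, 59), (274, 57), (278, 67), (282, 132), (286, 128), (290, 129), (294, 133), (298, 94), (302, 39), (306, 89), (310, 129), (314, 130), (318, 131)]
180 [(190, 28), (194, 53), (198, 56), (202, 47), (206, 27), (210, 40), (214, 56), (218, 56), (222, 57), (226, 57), (230, 56), (234, 56), (238, 102), (242, 118), (246, 119), (250, 116), (254, 114), (258, 116), (262, 116), (266, 115), (270, 42), (274, 30), (278, 36), (282, 30), (286, 30), (290, 29), (294, 45), (298, 61), (302, 51), (306, 71), (310, 65), (314, 125), (318, 132)]
```

```bash
python3 -m creep '[[0.0012,0.0006,0.012,0,0,0,0.045],[0,0,0.016,0,0,0,0.045],[0,0,0.018,0,0,0,0.045],[0,0,0.018,0,0,0,0.045],[0,0,0.016,0,0,0,0.045],[0,0,0.014,0,0,0,0.045],[0,0,0.01,0,0,0,0.045],[0,0,0.007,0,0,0,0.045],[0,0,0,0,0,0,0.045],[0,0,0,0,0,0,0.04]]'; python3 -m creep '[[0,0,0,0,0,0,0],[0,0,0,0,0,0,0],[0,0,0,0,0,0,0],[0,0,0,0,0,0,0],[0,0,0,0,0,0,0],[0,0,0,0,0,0,0],[0,0,0,0,0,0,0],[0,0,-0.0015,0,0,0,0],[-0.004,0,0,0,0,0,0],[-0.006,0,0,0,0,0,0]]'
```

```text
time_s: 28.6
ee_pos: [0.5495, 0.2105, 0.0191]
orientation: [3.141, -0.0, 1.498]
wrist_force: [-0.1, -1.1, -0.3]
gripper_width: 0.474
gripper_force: 0.0
time_s: 29.85
ee_pos: [0.5482, 0.2001, 0.02]
orientation: [-3.141, 0.0, 1.498]
wrist_force: [-0.7, -0.2, -1.3]
gripper_width: 0.249
gripper_force: 59.0
```

```bash
python3 -m creep '[[-0.01,0,0,0,0,0,0],[-0.014,0,0,0,0,0,0],[-0.014,0,0,0,0,0,0],[-0.014,0,0,0,0,0,0],[-0.014,0,0,0,0,0,0],[-0.004,0,0,0,0,0,0],[0,0,0,0,0,0,0],[0,0,-0.02,0,0,0,0],[0,0,-0.03,0,0,0,0],[0,0,-0.03,0,0,0,0]]'; python3 - <<'E'
from h import *
p=pose()[0]; print(p); w=snap('wrist','w13'); g=cv2.GaussianBlur(w['image'],(0,0),.8).astype(int).sum(2)//3
print([(v,int(g[v,253])) for v in list(range(0,60,3))+list(range(300,345,3))])
print([(u,int(g[200,u])) for u in range(205,300,3)])
E
```

```text
time_s: 31.1
ee_pos: [0.5432, 0.1315, 0.1009]
orientation: [-3.141, -0.0, 1.499]
wrist_force: [0.9, -0.3, -0.2]
gripper_width: 0.245
gripper_force: 59.0
[np.float64(0.5432), np.float64(0.1315), np.float64(0.1009), np.float64(85.89)]
[(0, 128), (3, 129), (6, 115), (9, 55), (12, 67), (15, 54), (18, 140), (21, 233), (24, 244), (27, 244), (30, 244), (33, 244), (36, 244), (39, 244), (42, 244), (45, 244), (48, 244), (51, 244), (54, 244), (57, 244), (300, 102), (303, 102), (306, 102), (309, 102), (312, 102), (315, 102), (318, 102), (321, 101), (324, 101), (327, 94), (330, 31), (333, 33), (336, 156), (339, 173), (342, 173)]
[(205, 93), (208, 94), (211, 92), (214, 92), (217, 90), (220, 88), (223, 97), (226, 111), (229, 113), (232, 113), (235, 113), (238, 115), (241, 114), (244, 113), (247, 112), (250, 112), (253, 109), (256, 109), (259, 111), (262, 111), (265, 110), (268, 110), (271, 112), (274, 114), (277, 112), (280, 110), (283, 98), (286, 93), (289, 91), (292, 89), (295, 86), (298, 88)]
```

```bash
python3 - <<'E'
from h import *
w=load('w13'); p=np.array([.5432,.1315]); z=.1009+.059
a=onz(w,253,18,z)[:2];b=onz(w,253,328.5,z)[:2]; print(np.linalg.norm(a-b),np.linalg.norm(a-p),np.linalg.norm(b-p))
d=60-np.linalg.norm(b-p)*1000; print(d); d=d/1000; t=np.radians(-6.3)
g=(.5285-d*np.cos(t),-.1188-d*np.sin(t)); print(g)
plan((.5432,.1315,.13,85.89),(*g,.13,-6.3),12)
E
```

```text
0.11151269695088452 0.09195597758455495 0.01958114882602349
40.418851173976506
(np.float64(0.4883252400687136), np.float64(-0.1143646652113322))
[np.float64(-0.0208), np.float64(-0.0031), np.float64(0.0), 'turnz', np.float64(7.68)]
[np.float64(-0.021), np.float64(-0.0003), np.float64(0.0), 'turnz', np.float64(7.68)]
[np.float64(-0.0208), np.float64(0.0025), np.float64(0.0), 'turnz', np.float64(7.68)]
[np.float64(-0.0203), np.float64(0.0053), np.float64(0.0), 'turnz', np.float64(7.68)]
[np.float64(-0.0194), np.float64(0.008), np.float64(0.0), 'turnz', np.float64(7.68)]
[np.float64(-0.0182), np.float64(0.0105), np.float64(0.0), 'turnz', np.float64(7.68)]
[np.float64(-0.0166), np.float64(0.0128), np.float64(0.0), 'turnz', np.float64(7.68)]
[np.float64(-0.0148), np.float64(0.0149), np.float64(0.0), 'turnz', np.float64(7.68)]
[np.float64(-0.0126), np.float64(0.0168), np.float64(0.0), 'turnz', np.float64(7.68)]
[np.float64(-0.0103), np.float64(0.0183), np.float64(0.0), 'turnz', np.float64(7.68)]
[np.float64(-0.0077), np.float64(0.0195), np.float64(0.0), 'turnz', np.float64(7.68)]
[np.float64(-0.0051), np.float64(0.0204), np.float64(0.0), 'turnz', np.float64(7.68)]
```

```bash
python3 -m creep '[[0,0,-0.029,0,0,0,0],[-0.0208,-0.003,0,0,0,7.7,0],[-0.021,-0.0003,0,0,0,7.7,0],[-0.0208,0.0025,0,0,0,7.7,0],[-0.0203,0.0053,0,0,0,7.7,0],[-0.0194,0.008,0,0,0,7.7,0],[-0.0182,0.0105,0,0,0,7.7,0],[-0.0166,0.0128,0,0,0,7.7,0],[-0.0148,0.015,0,0,0,7.7,0],[-0.0126,0.0168,0,0,0,7.7,0]]'; python3 -m creep '[[-0.0103,0.0183,0,0,0,7.7,0],[-0.0077,0.0195,0,0,0,7.7,0],[-0.005,0.0204,0,0,0,7.5,0],[0,0,0,0,0,0,0],[0,0,0,0,0,0,0],[0,0,0.008,0,0,0,0],[0,0,0.01,0,0,0,0],[0,0,0.005,0,0,0,0],[0,0,0,0,0,0,0],[0,0,0,0,0,0,0]]'; python3 - <<'E'
from h import *
p=pose()[0]; print(p); w=snap('wrist','w14'); g=cv2.GaussianBlur(w['image'],(0,0),.8).astype(int).sum(2)//3
print([(v,int(g[v,253])) for v in list(range(0,45,3))+list(range(318,345,3))])
im=cv2.GaussianBlur(w['image'],(0,0),.8).astype(float); sat=(im[:,:,0]-im[:,:,2])/(im[:,:,0]+5)
for v in (10,40,70,100,130):
    e=np.where(np.diff((sat[v]>.33).astype(int))!=0)[0]; e=[x for x in e if 190<x<330]; Q=[onz(w,x+.5,v,.0505)[:2] for x in (e[0],e[-1])]; m=np.mean(Q,0); print(v,e,m.round(4), 'off', (m[1]-(-.1188-(m[0]-.5285)*.1105)).round(4))
E
```

```text
time_s: 32.4
ee_pos: [0.5021, -0.0536, 0.1291]
orientation: [-3.141, -0.0, 0.285]
wrist_force: [-0.2, 1.2, -1.3]
gripper_width: 0.247
gripper_force: 58.9
time_s: 33.65
ee_pos: [0.4882, -0.1154, 0.1063]
orientation: [3.141, -0.0, -0.111]
wrist_force: [0.5, -0.1, -1.5]
gripper_width: 0.253
gripper_force: 58.9
[np.float64(0.4882), np.float64(-0.1154), np.float64(0.1063), np.float64(-6.38)]
[(0, 180), (3, 184), (6, 179), (9, 46), (12, 44), (15, 39), (18, 77), (21, 161), (24, 192), (27, 192), (30, 192), (33, 192), (36, 191), (39, 192), (42, 192), (318, 64), (321, 64), (324, 63), (327, 59), (330, 17), (333, 11), (336, 29), (339, 35), (342, 35)]
10 [np.int64(203), np.int64(297)] [ 0.6104 -0.128 ] off -0.0001
40 [np.int64(204), np.int64(297)] [ 0.5931 -0.1263] off -0.0004
70 [np.int64(205), np.int64(296)] [ 0.5752 -0.1243] off -0.0003
100 [np.int64(206), np.int64(295)] [ 0.5566 -0.1222] off -0.0003
130 [np.int64(207), np.int64(294)] [ 0.5372 -0.12  ] off -0.0002
```

```bash
python3 -m creep '[[0,-0.0008,0.006,0,0,0,0],[0,0,0.01,0,0,0,0],[0,0,0.012,0,0,0,0],[0,0,0.01,0,0,0,0],[0,0,0.008,0,0,0,0],[0,0,0.008,0,0,0,0],[0,0,0.006,0,0,0,0],[0,0,0.005,0,0,0,0],[0,0,0.0025,0,0,0,0],[0,0,0,0,0,0,0]]'
```

```text
time_s: 34.95
ee_pos: [0.4882, -0.1144, 0.0386]
orientation: [-3.142, 0.0, -0.111]
wrist_force: [-0.4, -0.1, 0.3]
gripper_width: 0.249
gripper_force: 58.9
```

```bash
python3 -m creep '[[0,0,0.001,0,0,0,0],[0,0,0.0005,0,0,0,0],[0,0,0,0,0,0,0],[0,0,0,0,0,0,0.03],[0,0,0,0,0,0,0.04],[0,0,0,0,0,0,0.045],[0,0,0,0,0,0,0.045],[0,0,0,0,0,0,0.045],[0,0,0,0,0,0,0.045],[0,0,-0.002,0,0,0,0.045]]'; python3 - <<'E'
from h import *
p=pose()[0]; print(p); w=snap('wrist','w15'); g=cv2.GaussianBlur(w['image'],(0,0),.8).astype(int).sum(2)//3
print([(v,int(g[v,253])) for v in list(range(0,60,3))+list(range(312,345,3))])
for v in (80,150,220): print(v,[(u,int(g[v,u])) for u in range(205,300,4)])
E
```

```text
time_s: 36.2
ee_pos: [0.4881, -0.1144, 0.0392]
orientation: [3.142, 0.0, -0.111]
wrist_force: [-0.9, 0.7, -0.2]
gripper_width: 0.528
gripper_force: 0.0
[np.float64(0.4881), np.float64(-0.1144), np.float64(0.0392), np.float64(-6.38)]
[(0, 189), (3, 190), (6, 190), (9, 152), (12, 46), (15, 49), (18, 42), (21, 126), (24, 193), (27, 200), (30, 201), (33, 200), (36, 201), (39, 200), (42, 200), (45, 200), (48, 200), (51, 200), (54, 200), (57, 199), (312, 68), (315, 68), (318, 67), (321, 65), (324, 22), (327, 14), (330, 47), (333, 62), (336, 60), (339, 61), (342, 62)]
80 [(205, 62), (209, 64), (213, 63), (217, 64), (221, 138), (225, 203), (229, 206), (233, 206), (237, 206), (241, 205), (245, 203), (249, 201), (253, 198), (257, 198), (261, 199), (265, 197), (269, 199), (273, 205), (277, 203), (281, 186), (285, 98), (289, 65), (293, 65), (297, 62)]
150 [(205, 58), (209, 59), (213, 59), (217, 59), (221, 77), (225, 185), (229, 195), (233, 197), (237, 197), (241, 196), (245, 146), (249, 108), (253, 103), (257, 87), (261, 144), (265, 186), (269, 190), (273, 194), (277, 192), (281, 160), (285, 62), (289, 60), (293, 60), (297, 58)]
220 [(205, 29), (209, 62), (213, 66), (217, 63), (221, 29), (225, 67), (229, 75), (233, 76), (237, 75), (241, 75), (245, 74), (249, 73), (253, 72), (257, 73), (261, 73), (265, 71), (269, 73), (273, 74), (277, 73), (281, 56), (285, 47), (289, 66), (293, 64), (297, 35)]
```

The short spacer rests on the slot floor. I turn the gripper over again and regrasp at the middle.

```bash
python3 -m creep '[[0,0,-0.03,0,0,0,0.045],[0.014,0,-0.01,0,0,0,0.045],[0.014,0,0,0,0,0,0.045],[0.012,0,0,0,0,-10.5,0.045],[0,0,0,0,0,-10.5,0.045],[0,0,0,0,0,-10.5,0.045],[0,0,0,0,0,-10.5,0.045],[0,0,0,0,0,-10.5,0.045],[0,0,0,0,0,-10.5,0.045],[0,0,0,0,0,-10.5,0.045]]'; python3 -m creep '[[0,0,0,0,0,-10.5,0.045],[0,0,0,0,0,-10.5,0.045],[0,0,0,0,0,-10.5,0.045],[0,0,0,0,0,-10.5,0.045],[0,0,0,0,0,-10.5,0.045],[0,0,0,0,0,-10.5,0.045],[0,0,0,0,0,-10.5,0.045],[0,0,0,0,0,-10.5,0.045],[0,0,0,0,0,-10.5,0.045],[0,0,0,0,0,-10.5,0.045]]';  python3 - <<'E'
from h import *
p=pose()[0];print(p); w=snap('wrist','w16'); g=cv2.GaussianBlur(w['image'],(0,0),.8).astype(int).sum(2)//3
print([(v,int(g[v,253])) for v in range(0,250,6)])
for v in (140,180,210): print(v,[(u,int(g[v,u])) for u in range(205,300,4)])
E
```

```text
time_s: 37.5
ee_pos: [0.528, -0.1187, 0.0784]
orientation: [-3.141, -0.0, 1.178]
wrist_force: [-0.4, -0.4, 0.2]
gripper_width: 0.529
gripper_force: 0.0
time_s: 38.75
ee_pos: [0.5279, -0.1187, 0.0785]
orientation: [3.141, -0.001, 3.01]
wrist_force: [-0.3, 0.5, 0.7]
gripper_width: 0.529
gripper_force: 0.0
[np.float64(0.5279), np.float64(-0.1187), np.float64(0.0785), np.float64(172.46)]
[(0, 64), (6, 71), (12, 69), (18, 69), (24, 70), (30, 67), (36, 64), (42, 65), (48, 60), (54, 36), (60, 88), (66, 87), (72, 86), (78, 85), (84, 83), (90, 82), (96, 80), (102, 81), (108, 51), (114, 23), (120, 87), (126, 87), (132, 87), (138, 88), (144, 87), (150, 87), (156, 87), (162, 86), (168, 86), (174, 86), (180, 86), (186, 86), (192, 86), (198, 85), (204, 86), (210, 85), (216, 85), (222, 85), (228, 85), (234, 84), (240, 85), (246, 85)]
140 [(205, 30), (209, 31), (213, 31), (217, 30), (221, 30), (225, 30), (229, 77), (233, 87), (237, 87), (241, 86), (245, 89), (249, 86), (253, 87), (257, 88), (261, 88), (265, 89), (269, 88), (273, 76), (277, 34), (281, 34), (285, 34), (289, 36), (293, 36), (297, 36)]
180 [(205, 42), (209, 30), (213, 31), (217, 31), (221, 46), (225, 66), (229, 72), (233, 86), (237, 87), (241, 85), (245, 86), (249, 86), (253, 86), (257, 87), (261, 89), (265, 88), (269, 88), (273, 81), (277, 68), (281, 67), (285, 48), (289, 34), (293, 33), (297, 33)]
210 [(205, 66), (209, 30), (213, 32), (217, 31), (221, 31), (225, 32), (229, 37), (233, 84), (237, 88), (241, 85), (245, 85), (249, 85), (253, 85), (257, 87), (261, 89), (265, 89), (269, 88), (273, 77), (277, 32), (281, 32), (285, 32), (289, 32), (293, 33), (297, 32)]
```

```bash
python3 -m creep '[[0,0,0.012,0,0,-1.2,0.045],[0,0,0.014,0,0,0,0.045],[0,0,0.010,0,0,0,0.045],[0,0,0.006,0,0,0,0.045],[0,0,0,0,0,0,0],[0,0,0,0,0,0,0],[0,0,0,0,0,0,0],[0,0,0,0,0,0,0],[0,0,0,0,0,0,0],[0,0,0,0,0,0,0]]'; python3 - <<'E'
from h import *
p=pose()[0];print(p); w=snap('wrist','w17'); g=cv2.GaussianBlur(w['image'],(0,0),.8).astype(int).sum(2)//3
print([(v,int(g[v,253])) for v in range(60,140,4)])
z=p[2]+.059
for v in range(100,140,8): print(v,np.linalg.norm(onz(w,253,v,z)[:2]-p[:2]).round(4))
plan((.5279,-.1187,.0366,173.6),(.486,-.118,.12,173.6),4)
plan((.486,-.118,.12,173.6),(.486,-.2285,.12,177),5)
E
```

```text
time_s: 40.05
ee_pos: [0.5279, -0.1189, 0.0372]
orientation: [-3.142, 0.0, 3.025]
wrist_force: [-1.1, 0.2, -0.7]
gripper_width: 0.245
gripper_force: 58.9
[np.float64(0.5279), np.float64(-0.1189), np.float64(0.0372), np.float64(173.32)]
[(60, 90), (64, 92), (68, 92), (72, 91), (76, 90), (80, 88), (84, 86), (88, 88), (92, 87), (96, 86), (100, 88), (104, 86), (108, 86), (112, 27), (116, 21), (120, 22), (124, 86), (128, 93), (132, 93), (136, 92)]
100 0.0671
108 0.0646
116 0.062
124 0.0594
132 0.0568
[np.float64(0.0104), np.float64(-0.001), np.float64(-0.0208), 'turnz', np.float64(-0.0)]
[np.float64(0.0104), np.float64(-0.001), np.float64(-0.0208), 'turnz', np.float64(-0.0)]
[np.float64(0.0104), np.float64(-0.001), np.float64(-0.0208), 'turnz', np.float64(-0.0)]
[np.float64(0.0104), np.float64(-0.001), np.float64(-0.0208), 'turnz', np.float64(-0.0)]
[np.float64(-0.0025), np.float64(-0.022), np.float64(0.0), 'turnz', np.float64(-0.68)]
[np.float64(-0.0022), np.float64(-0.022), np.float64(0.0), 'turnz', np.float64(-0.68)]
[np.float64(-0.0019), np.float64(-0.022), np.float64(0.0), 'turnz', np.float64(-0.68)]
[np.float64(-0.0017), np.float64(-0.022), np.float64(0.0), 'turnz', np.float64(-0.68)]
[np.float64(-0.0014), np.float64(-0.0221), np.float64(0.0), 'turnz', np.float64(-0.68)]
```

```bash
python3 -m creep '[[0,0,-0.02,0,0,0,0],[0,0,-0.025,0,0,0,0],[0.02,-0.002,-0.025,0,0,0,0],[0.021,-0.002,-0.014,0,0,0,0],[-0.0025,-0.022,0,0,0,-0.7,0],[-0.0022,-0.022,0,0,0,-0.7,0],[-0.0019,-0.022,0,0,0,-0.7,0],[-0.0017,-0.022,0,0,0,-0.8,0],[-0.0014,-0.022,0,0,0,-0.8,0],[0,0,0,0,0,0,0]]'; python3 - <<'E'
from h import *
p=pose()[0];print(p); w=snap('wrist','w18'); print(pose()[0])
g=cv2.GaussianBlur(w['image'],(0,0),.8).astype(float)
sat=(g[:,:,0]-g[:,:,2])/(g[:,:,0]+5)
L=[];Rr=[]
for v in range(95,190,5):
    e=np.where(np.diff((sat[v]>.33).astype(int))!=0)[0]; l=[x for x in e if 195<x<232]; r=[x for x in e if 275<x<312]
    if l: L.append(onz(w,l[-1]+.5,v,.0485)[:2])
    if r: Rr.append(onz(w,r[0]+.5,v,.0485)[:2])
for n,Q in(('L',L),('R',Rr)):
    Q=np.array(Q);k=np.polyfit(Q[:,0],Q[:,1],1);print(n,'y at .49',np.polyval(k,.49).round(4),np.degrees(np.arctan(k[0])).round(2),'rms',(Q[:,1]-np.polyval(k,Q[:,0])).std().round(5),len(Q))
for u in (215,218,288,291):
    e=np.where(np.diff((sat[60:200,u]>.33).astype(int))!=0)[0]+60; print(u,e,[onz(w,u,x+.5,.0485).round(4)[:2] for x in e])
E
```

```text
time_s: 41.35
ee_pos: [0.4859, -0.2302, 0.121]
orientation: [-3.141, -0.0, 3.087]
wrist_force: [-0.5, -0.3, -0.2]
gripper_width: 0.245
gripper_force: 58.8
[np.float64(0.4859), np.float64(-0.2302), np.float64(0.121), np.float64(176.86)]
[np.float64(0.4861), np.float64(-0.2287), np.float64(0.121), np.float64(176.93)]
L y at .49 -0.2578 -3.07 rms 0.00022 17
R y at .49 -0.1985 -2.95 rms 0.0002 17
215 [] []
218 [100 193] [array([ 0.4185, -0.2518]), array([ 0.4865, -0.2575])]
288 [100] [array([ 0.4212, -0.2025])]
291 [100] [array([ 0.4213, -0.2004])]
```

```bash
python3 -m creep '[[-0.007,0.0007,0,0,0,0,0],[0,0,0.01,0,0,0,0],[0,0,0.012,0,0,0,0],[0,0,0.012,0,0,0,0],[0,0,0.012,0,0,0,0],[0,0,0.012,0,0,0,0],[0,0,0.010,0,0,0,0],[0,0,0.008,0,0,0,0],[0,0,0,0,0,0,0],[0,0,0,0,0,0,0]]'
```

```text
time_s: 42.65
ee_pos: [0.4936, -0.2282, 0.0454]
orientation: [-3.141, 0.0, 3.09]
wrist_force: [0.6, 1.1, 0.5]
gripper_width: 0.247
gripper_force: 58.8
```

```bash
python3 -m creep '[[0,0,0.006,0,0,0,0],[0,0,0.008,0,0,0,0],[0,0,0.0055,0,0,0,0],[0,0,0,0,0,0,0],[0,0,0,0,0,0,0.03],[0,0,0,0,0,0,0.036],[0,0,0,0,0,0,0.045],[0,0,0,0,0,0,0.045],[0,0,0,0,0,0,0.045],[0,0,0,0,0,0,0.045]]'; python3 -m creep '[[0,0,-0.01,0,0,0,0.045],[0,0,-0.02,0,0,0,0.045],[0,0,-0.03,0,0,0,0.045],[0,0,-0.03,0,0,0,0.045],[0,0,-0.03,0,0,0,0.045],[0.03,0.03,-0.01,0,0,0,0.045],[0.03,0.05,0,0,0,0,0.045],[0,0.05,0,0,0,0,0.045],[0,0.05,0,0,0,0,0.045],[0,0.05,0,0,0,0,0.045]]'; python3 -m creep '[[0,0.05,0,0,0,0,0.045],[0,0.05,0,0,0,0,0.045],[0,0.05,0,0,0,0,0.045],[0,0.05,0,0,0,0,0.045],[0,0,0,0,0,0,0.045],[0,0,0,0,0,0,0.045],[0,0,0,0,0,0,0.045],[0,0,0,0,0,0,0.045],[0,0,0,0,0,0,0.045],[0,0,0,0,0,0,0.045]]'; python3 - <<'E'
from h import *
print(pose()[0]); t=snap('top','t20'); o=load('t5')
def prof(name,cx,cy,yaw,z):
    a=np.radians(yaw)
    for im,c in (('new',t),('old',o)):
        print(name,im,'along',[int(c['image'][tuple(proj(c,[cx+np.cos(a)*s/1000,cy+np.sin(a)*s/1000,z]).round().astype(int)[::-1])].mean()) for s in range(-95,96,10)],
         'across',[int(c['image'][tuple(proj(c,[cx-np.sin(a)*s/1000,cy+np.cos(a)*s/1000,z]).round().astype(int)[::-1])].mean()) for s in range(-24,25,4)])
prof('short',.495,-.2285,-3,.0825); prof('long',.495,-.3203,2.4,.0825)
d=cv2.absdiff(t['image'],o['image']).max(2)
for n,(u,v) in {'cap':(307,272),'pot':(363,284)}.items():
    u,v=int(u*.64),int(v*.64); print(n,int((d[v-18:v+18,u-14:u+14]>40).sum()))
E
```

```text
time_s: 43.9
ee_pos: [0.4933, -0.2282, 0.0257]
orientation: [-3.142, -0.0, 3.09]
wrist_force: [-0.1, 1.2, 0.5]
gripper_width: 0.524
gripper_force: 0.0
time_s: 45.15
ee_pos: [0.4454, 0.0061, 0.1566]
orientation: [-3.141, 0.001, 3.089]
wrist_force: [1.6, -0.3, -0.7]
gripper_width: 0.522
gripper_force: 0.0
time_s: 46.4
ee_pos: [0.4558, 0.2041, 0.1557]
orientation: [-3.142, 0.0, 3.089]
wrist_force: [0.6, -0.4, -0.9]
gripper_width: 0.526
gripper_force: 0.0
[np.float64(0.4558), np.float64(0.2041), np.float64(0.1557), np.float64(177.0)]
short new along [202, 202, 47, 41, 252, 251, 251, 251, 251, 251, 251, 251, 252, 251, 254, 214, 57, 194, 209, 202] across [199, 190, 196, 181, 255, 252, 251, 253, 254, 252, 67, 155, 206]
short old along [206, 206, 50, 203, 207, 210, 207, 202, 203, 209, 207, 200, 209, 203, 203, 213, 64, 193, 214, 207] across [206, 196, 201, 206, 201, 203, 203, 205, 205, 200, 154, 216, 214]
long new along [64, 255, 252, 252, 251, 251, 250, 250, 249, 249, 248, 249, 250, 249, 249, 250, 255, 203, 60, 202] across [198, 188, 189, 182, 253, 249, 249, 250, 253, 174, 76, 207, 208]
long old along [68, 206, 200, 205, 212, 200, 200, 204, 200, 205, 200, 203, 190, 203, 193, 206, 195, 208, 67, 207] across [205, 195, 198, 199, 196, 205, 198, 203, 199, 212, 88, 212, 212]
cap 371
pot 0
```

Both spacers lie in their trays: bright over their own lengths and across the middle. The capacitor region differs in the top view, probably because of the arm, so I check it from the scene camera.

```bash
python3 - <<'E'
from h import *
s=snap('scene','s20'); o=load('scene0'); 
for n,X,h in (('cap',[.613,.105],.1125),('pot',[.596,.022],.0835)):
    for z in (.045,h): print(n,z,proj(o,[*X,z]).round())
    u,v=proj(o,[*X,.5*(.045+h)]).astype(int); d=cv2.absdiff(s['image'],o['image']).max(2)[v-22:v+22,u-16:u+16]; print(n,int((d>40).sum()),d.size)
E
```

```text
cap 0.045 [249. 178.]
cap 0.1125 [250. 155.]
cap 0 1408
pot 0.045 [267. 189.]
pot 0.0835 [268. 175.]
pot 0 1408
```

The capacitor and pot are unchanged pixel for pixel.

```bash
python3 -c "
from cell import arm
print(arm.job_done())"
```

```text
the job is handed in; nothing more can be done
None
```

The job is handed in: both spacers were gauged one at a time, the long first and then the short, and each lies in its own tray; the capacitor and pot did not move, and the robot's clock read about 46 s of the 72 s allowed.

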